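# Take a length off the marked blank with a spring tape, lock it, carry it to the spares

## Robot

A 6-joint arm with a two-finger parallel gripper is mounted at the origin on the work surface. World frame = base frame: x ahead of the robot, y to its left, z up, the work surface at z = 0. Lengths are in m, angles in rad, forces in N, time in s.
With the tool pointing down it reaches from about 0.35 to 0.85 m from the base axis. Payload 8.1 kg.
Tool frame: the origin (TCP) lies on the centre line of the jaws, within the pads' length; the fingertips stand 17 mm ahead of it and the grasp point (between the pads) lies 2 mm behind it (r.tcp_to_tips is the distance from the TCP to the fingertips, in m); z points along the fingers, y is the direction in which the jaws open and shut (so a half turn about z gives the same grasp; the last joint's range is limited). The gripper opens to 85 mm and grips with 20 to 120 N. Pads are 22 mm wide; open, the fingers measure 114 mm over their backs; the gripper's body (76 mm by 85 mm) begins 54 mm behind the grasp point. The pads swing forward as they close: fully open they stand 13 mm farther back than shut.
Start: joints at [-1.425, 0.13, 1.488, -0, 1.523, -0.085], TCP at [0.137, -0.584, 0.248] pointing down, gripper open.
Joint ranges: [-2.96, 2.96], [-0.89, 2.26], [0.02, 2.5], [-1.34, 4.48], [0, 2.73], [-2.66, 2.66]. Speed limits (rad/s): [2.39, 2.39, 2.79, 3.14, 3.14, 3.14].

## Interface

Orientations are given as [roll, pitch, yaw] about the fixed x, y, z axes, in that order (R = Rz(yaw) Ry(pitch) Rx(roll)).
In Python, from rig import status, eyes, hand_in, r gives the robot as it stands. The module is installed in compiled form; this text tells all that it offers.
- The arm moves only by the tool servo_tool, never from a script. Its argument "increments" is a list of rows, each a list of 4 numbers: the shift along the tool's x, y, z in cm, then the turn about the tool's z in rad. In form: [[tx, ty, tz, turn], ...]. A call has 1 to 12 rows; each row shifts and turns the commanded pose from where the row before left it, along the tool's axes as they then stand; what a row does not reach is not made up. A row lasts 1/10 s, in which the tool goes at most 50 mm and 8.59 degrees, less where a joint would pass 70% of its speed; a pose out of reach is approached as far as the arm can. A call with a gripper value outside its range is refused whole. "gripper" is the opening, from -1 (shut) to 1 (fully open), set as the call begins (left out, the last holds). The fingers move at their own pace and stop on an object; "force" is the grip in N (left out, the last holds). Time passes only in rows, so rows that do not move let the fingers close. It gives the time, the measured TCP pose, the force and the opening at its end, in the units of the state.
- status.observe(): the state, without advancing time (a new reading comes with each control period).
- eyes.get_image(name): name is "side" or "top" or "wrist"; returns (picture, depth): 420x560x3 uint8, red, green, blue; 420x560 float32, m along the optical axis (not along the pixel's ray), 0 where there is no reading.
- eyes.camera_info(name): a dict with "fx", "fy", "cx", "cy" (pixels), "world_to_cam" (4x4, takes a point from world to camera coordinates); the wrist camera has in their place "T_tool_cam" (4x4, takes a point from camera to tool coordinates, whose origin is the TCP and whose axes are the flange's). Camera axes: x right, y up, looking along -z (the intrinsics and any distortion apply to the point x, -y, -z); pixel columns grow to the right and rows downward; lengths in m; the calibration is good to about 2 mm. A picture is of the moment at which its call begins: read the wrist's pose just before it. camera_info takes no time and is no camera call.
- hand_in(): hands the job in, once; it reports no verdict.
The state is a dict: "clock": time; "q": joint angles; "joint_vel": joint speeds; "joint_torque": joint torques, N m; "tcp_pos": TCP position; "tcp_rot": TCP orientation; "force": force on the tool from outside, world axes, zero at the start; "wrist_torque": the same for the moment, N m; "finger_gap": finger opening in m.
Only numpy, scipy, OpenCV 4.12 (cv2) and the standard library are available. Lean on these libraries where they do the work, as an engineer would, in place of code of your own. Each camera call takes 0.05 s, during which the arm holds its last target.

## Task

Take the tape measure from the pile of spare blanks, hook its end over the upper end of the bamboo blank on the sloping board, draw the case down until its mouth stands at the red line, set it down flat there, and push the red thumb lock fully and firmly down. Then carry the locked tape back, still at that length, and leave it lying flat along the pile of spares with its hook drawn up against the same end of the pile that it hung over at first, ready for marking them off. Leave the dye bottles and the bundle of fan sticks alone.

Things in the scene. Friction and masses are not known exactly. Their poses are not given: they have to be found in the camera images.
- blank: Pale bamboo board 270 x 70 x 14 mm fixed on a dark 320 x 210 mm board of an easel that rises away from the robot at 25 degrees. Origin: middle of the top edge of its upper end; x points up the slope (it reaches from x=0 to -270 mm), y across, z out of its top face. The dark board lies 14 mm below that face and goes on 30 mm past the upper end. Cleats at its sides stay below its top face.
- line_mid (a point): Middle of the red line drawn straight across the top face of the blank, 110 to 170 mm down from its upper end; axes as the blank's.
- tape: Tape measure, beige case 82 long x 42 wide x 63 mm high, 0.48 kg, standing on the pile of spare blanks, hook hanging over the pile's end. Origin: middle of the sole's underside (case x=-40 to +42 mm), weight near x=0; x points where the blade comes out, z up. Grip its flat sides (y=+-21 mm). A spring draws the blade in, 2.4 N at rest, 3.1 N at 170 mm.
- pile_end (a point): Middle of the top edge of the end of the fixed pile of three spare blanks, 270 x 70 mm, 42 mm high in all; x points out of this end along the pile (the pile reaches from x=0 to -270 mm), z up out of its level top face.
- mouth (a point): Mouth of the tape: middle of the front of the case, level with the sole's underside (tape x=42 mm, z=0). Let go, lying flat on the sloping blank with its nose uphill and the blade hooked, the case stays put by its weight and rubber sole.
- hook (a point): End hook, a steel plate 24 wide x 3 mm thick across the blade's end: middle of its inner face, level with the sole's underside; axes as the tape's. It goes on to 9 mm below this point and stands 4 mm ahead of the mouth at rest. The blade is 24 mm wide, stiff, straight, 1.4 mm above the sole's level: with the sole on the blank it lies along the blank.
- tape_blade (a joint): How far the blade is drawn out beyond its rest position, m, 0 to 0.19; the hook stands this + 4 mm ahead of the mouth.
- lock_top (a point): Middle of the top of the red thumb lock, a tab 16 long x 22 mm wide at the front of the case's top (tape x = 24 mm, y = 0); it stands 11 mm above the case's top when open, 4 mm when locked.
- tape_lock (a joint): Thumb lock, m: 0 open, about 0.007 pushed fully down toward the sole, where its brake bears on the blade and it stays. It takes 5 N to move; only what is pressed beyond that at the bottom sets the brake: with less than 7 N in all the blade slips back, 10 to 15 N holds it well.
- dye_blue: Bystander: dark blue dye bottle 66 mm across, 160 mm high, origin under its middle.
- dye_red: Bystander: dark red dye jar 74 mm across, 150 mm high, origin under its middle.
- fan_sticks: Bystander: bundle of black fan sticks 190 x 36 x 22 mm lying flat, origin under its middle, x along it.

How it is judged:
On the way, in this order (a step that is already met when the one before it is completed fails the run):
1. the hook has caught on the blank's upper end and the blade is drawn out more than 60 mm, the lock still open (x of hook in the frame of blank between -0.004 and 0.005 m and y of hook in the frame of blank between -0.02 and 0.02 m and z of hook in the frame of blank between -0.006 and 0.005 m and value of joint tape_blade above 0.06 m and value of joint tape_lock below 0.003 m), for 0.2 s.
2. the lock is pushed fully down with the tape hooked, its mouth at the red line and the case flat on the blank (value of joint tape_lock above 0.006 m and x of mouth in the frame of line_mid between -0.006 and 0.006 m and x of hook in the frame of blank between -0.004 and 0.005 m and y of hook in the frame of blank between -0.02 and 0.02 m and z of hook in the frame of blank between -0.006 and 0.005 m and angle between the z axis of tape and the z axis of blank, either way round below 0.06 rad and angle between the x axis of tape and the x axis of blank, either way round below 0.1 rad and z of mouth in the frame of blank between -0.003 and 0.004 m), for 0.2 s.
At the end, for the whole second after the job is handed in: Hook against the pile's end (inner face -4 to +6 mm along it, 20 mm of its middle, 6 mm in height), case flat on the pile (0.06 rad, 4 mm) and along it (0.1 rad), lock over 6 mm down, blade still out over 95 mm, tape at rest, bystanders moved under 20 mm (x of hook in the frame of pile_end between -0.004 and 0.006 m and y of hook in the frame of pile_end between -0.02 and 0.02 m and z of hook in the frame of pile_end between -0.006 and 0.005 m and angle between the z axis of tape and the z axis of pile_end, either way round below 0.06 rad and angle between the x axis of tape and the x axis of pile_end, either way round below 0.1 rad and z of mouth in the frame of pile_end between -0.003 and 0.004 m and value of joint tape_lock above 0.006 m and value of joint tape_blade above 0.095 m and linear speed of tape below 0.01 m/s and distance of each of dye_blue, dye_red, fan_sticks from where it was at the start of the episode below 0.02 m); the robot touches nothing.
It fails at once if the blade runs in or out with the lock down (value of joint tape_lock above 0.006 m and (velocity of joint tape_blade below -0.05 m/s or velocity of joint tape_blade above 0.05 m/s)).
It fails at once if the blue dye bottle was knocked or moved (distance of dye_blue from where it was at the start of the episode above 0.02 m or angle between dye_blue's own z axis and vertical above 0.3 rad).
It fails at once if the red dye jar was knocked or moved (distance of dye_red from where it was at the start of the episode above 0.02 m or angle between dye_red's own z axis and vertical above 0.3 rad).
It fails at once if the bundle of fan sticks was knocked or moved (distance of fan_sticks from where it was at the start of the episode above 0.02 m or angle between fan_sticks's own z axis and vertical above 0.3 rad).
It also fails if it takes over 72 s, if anything falls off the work surface, if the arm or the gripper's body presses on something with over 40 N, if the wrist force passes 120 N, or if a joint passes its speed limit or range.

## Working session

There is one attempt and no reset: what is moved stays moved. The work goes in short steps, Python scripts to look and compute and a tool call to move; the robot and the scene stay as the last step left them, time stands still between calls to the robot, and variables do not carry over. Pictures are saved under pics/ and viewed, and the job is handed in when it is done.

Besides the shell and the picture viewer there is one more tool, called after "Call:" by a JSON object that holds its "name" and its "arguments", one argument or row to a line. servo_tool: Moves the arm, as the interface text tells. Its arguments: {"type":"object","properties":{"increments":{"type":"array","items":{"type":"array","items":{"type":"number"}}},"gripper":{"type":"number"},"force":{"type":"number"}},"required":["increments"]}

```bash
mkdir -p pics; cat > h.py <<'E'
import numpy as np, cv2
from rig import status, eyes, hand_in, r
from scipy.spatial.transform import Rotation as R
def pose():
    s=status.observe(); T=np.eye(4); T[:3,:3]=R.from_euler('xyz',s['tcp_rot']).as_matrix(); T[:3,3]=s['tcp_pos']; return s,T
def grab(name,tag):
    s,T=pose(); im,d=eyes.get_image(name); ci=eyes.camera_info(name)
    cv2.imwrite(f'pics/{tag}.png',im[:,:,::-1]); 
    c2w=np.linalg.inv(np.array(ci['world_to_cam'])) if 'world_to_cam' in ci else T@np.array(ci['T_tool_cam'])
    np.savez(f'{tag}.npz',im=im,d=d,c2w=c2w,k=[ci['fx'],ci['fy'],ci['cx'],ci['cy']])
    return im,d
def load(tag):
    z=np.load(f'{tag}.npz'); d=z['d'];fx,fy,cx,cy=z['k']
    v,u=np.mgrid[:d.shape[0],:d.shape[1]]
    P=np.stack([(u-cx)/fx*d,-(v-cy)/fy*d,-d],-1)
    W=P@z['c2w'][:3,:3].T+z['c2w'][:3,3]; W[d==0]=np.nan
    return z['im'],W
def crop(tag,u0,u1,v0,v1,f,out):
    im=cv2.imread(f'pics/{tag}.png')[v0:v1,u0:u1]
    cv2.imwrite(f'pics/{out}.png',cv2.resize(im,None,fx=f,fy=f,interpolation=cv2.INTER_CUBIC))
E
python3 - <<'E'
from h import *
s=status.observe(); print(s)
for n in ['side','top','wrist']:
    grab(n,n+'0'); ci=eyes.camera_info(n); print(n,{k:np.round(v,3).tolist() if not isinstance(v,str) else v for k,v in ci.items()})
print(r.tcp_to_tips)
E
```

```text
{'clock': 0.0, 'q': array([-1.42541683e+00,  1.31158205e-01,  1.48931603e+00, -1.12708250e-05,
        1.52298293e+00, -8.53978498e-02]), 'joint_vel': array([ 0.00125646,  0.00035566, -0.00036696,  0.00083381,  0.00028249,
        0.00164205]), 'joint_torque': array([-1.79344101e-03, -5.69402182e+01, -5.00554955e+01, -3.93965574e-04,
        1.44792034e-02, -7.51290077e-05]), 'tcp_pos': array([ 0.13718299, -0.58356432,  0.24722598]), 'tcp_rot': array([-3.13973397e+00, -1.47816061e-04,  2.30777763e-01]), 'force': array([-0.17341234, -0.32604183, -0.49966551]), 'wrist_torque': array([-0.04853583, -0.03047597,  0.06701581]), 'finger_gap': 0.08542884190312915}
side {'fx': 412.088, 'fy': 412.088, 'cx': 281.404, 'cy': 208.63, 'world_to_cam': [[-0.999, -0.044, 0.008, 0.642], [0.038, -0.732, 0.68, -0.082], [-0.024, 0.68, 0.733, -1.178], [0.0, 0.0, 0.0, 1.0]]}
top {'fx': 515.261, 'fy': 515.261, 'cx': 268.635, 'cy': 216.63, 'world_to_cam': [[-0.014, -1.0, -0.001, 0.026], [0.991, -0.014, 0.13, -0.64], [-0.13, 0.001, 0.991, -1.736], [0.0, 0.0, 0.0, 1.0]]}
wrist {'fx': 295.262, 'fy': 295.262, 'cx': 280.293, 'cy': 205.223, 'T_tool_cam': [[0.0, 0.965, 0.261, 0.066], [1.0, -0.0, -0.0, 0.0], [-0.0, 0.261, -0.965, -0.125], [0.0, 0.0, 0.0, 1.0]]}
0.017
```

```bash
python3 -c "
import cv2,numpy as np
a=[cv2.imread(f'pics/{n}0.png') for n in ('side','top','wrist')]
print([x.shape for x in a])"
```

```text
[(420, 560, 3), (420, 560, 3), (420, 560, 3)]
```

View pics/side0.png

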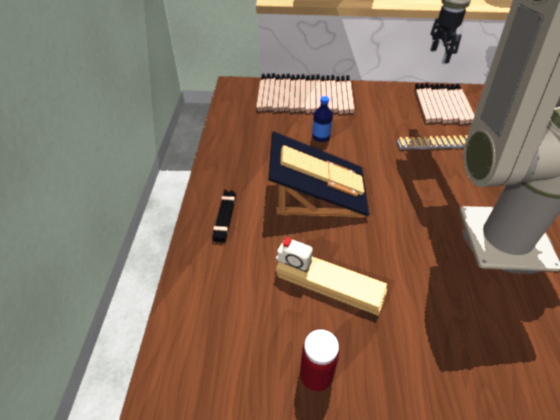

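View pics/top0.png

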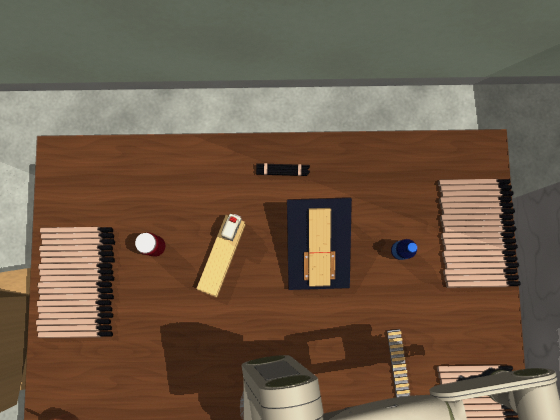

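View pics/wrist0.png

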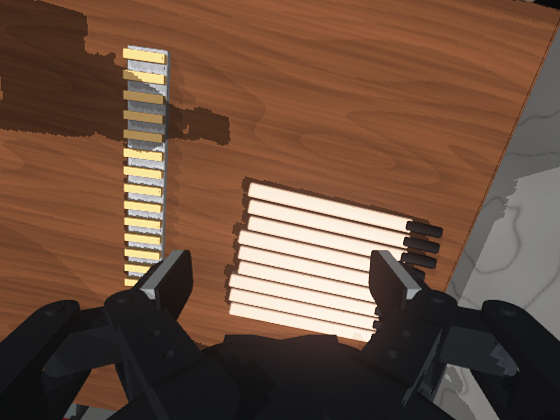

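Side view: the tape stands at the far end of the pile at about (293,255), and the easel is at (320,175). Top view: tape (230,226), pile from (232,218) to (210,290), blank from (319,210) to (319,285), red line at row ~252.

```bash
python3 - <<'E'
from h import *
crop('top0',190,260,200,305,7,'c1')
crop('top0',280,360,190,295,7,'c2')
im,W=load('top0')
np.set_printoptions(precision=4,suppress=True)
for (u,v) in [(319,215),(319,230),(319,245),(313,240),(326,240),(319,270),(320,252),(225,250),(215,275),(205,285),(230,232),(233,219)]: print(u,v,W[v,u])
E
```

```text
319 215 [ 0.628  -0.1454  0.1565]
319 230 [ 0.5823 -0.147   0.1279]
319 245 [ 0.5349 -0.1478  0.1058]
313 240 [ 0.5501 -0.1267  0.1251]
326 240 [ 0.5498 -0.1697  0.1211]
319 270 [ 0.4537 -0.149   0.0702]
320 252 [ 0.5121 -0.151   0.1   ]
225 250 [0.5269 0.1677 0.0448]
215 275 [0.4426 0.2024 0.0394]
205 285 [0.4094 0.2358 0.0448]
230 232 [0.583  0.1463 0.0977]
233 219 [0.6236 0.1346 0.1202]
```

View pics/c1.png

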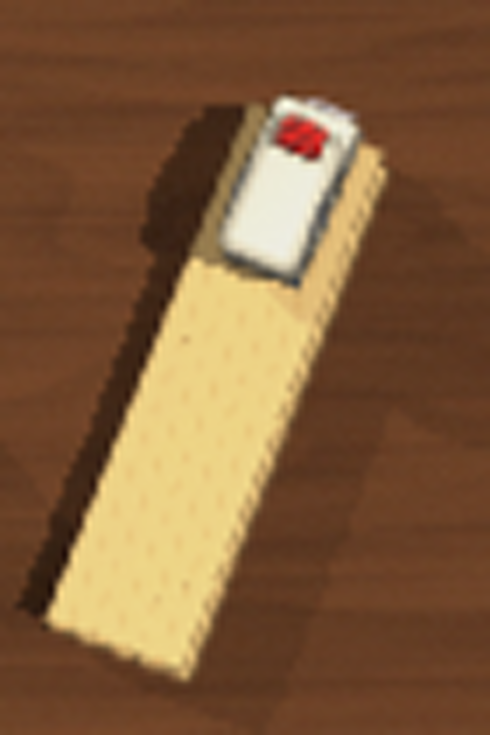

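View pics/c2.png

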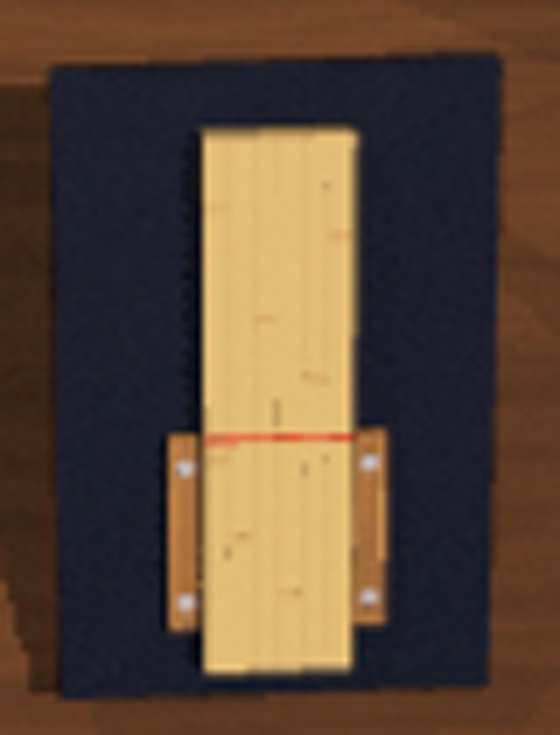

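```bash
cat >> h.py <<'E'
def ray(tag,u,v,n,c):
    """intersect pixel ray with plane n.x=c"""
    z=np.load(f'{tag}.npz'); fx,fy,cx,cy=z['k']
    d=z['c2w'][:3,:3]@np.array([(u-cx)/fx,-(v-cy)/fy,-1]); o=z['c2w'][:3,3]
    return o+d*(c-n@o)/(n@d)
E
python3 - <<'E'
from h import *
np.set_printoptions(precision=4,suppress=True)
im,W=load('top0')
P=W[212:282,311:329].reshape(-1,3);P=P[~np.isnan(P[:,0])]
A=np.c_[P[:,:2],np.ones(len(P))]
s=np.linalg.lstsq(A,P[:,2],rcond=None)[0];print('fit',s,np.degrees(np.arctan(np.hypot(*s[:2]))), 'dir',np.degrees(np.arctan2(s[1],s[0])))
n=np.array([-s[0],-s[1],1]);c=s[2]
o=lambda x,y:(280+(x+.5)/7-.5,190+(y+.5)/7-.5)
for q in [(203,130),(357,130),(203,672),(352,672),(205,441),(352,437)]:
    u,v=o(*q); print('blank',q,ray('top0',u,v,n,c))
Q=W[258:285,206:222].reshape(-1,3); print('pile z',np.nanmedian(Q[:,2]))
o=lambda x,y:(190+(x+.5)/7-.5,200+(y+.5)/7-.5)
for q in [(250,105),(380,150),(47,622),(187,675)]:
    u,v=o(*q); print('pile',q,ray('top0',u,v,np.array([0,0,1.]),.042))
for q in [(275,98),(358,125),(297,275),(224,245)]:
    u,v=o(*q); print('tapetop',q,ray('top0',u,v,np.array([0,0,1.]),.105))
E
```

```text
fit [ 0.4675  0.0134 -0.1412] 25.064096817540957 dir 1.637343432991488
blank (203, 130) [ 0.6501 -0.112   0.1613]
blank (357, 130) [ 0.6493 -0.183   0.1599]
blank (203, 672) [ 0.4025 -0.1147  0.0454]
blank (352, 672) [ 0.4015 -0.1869  0.044 ]
blank (205, 441) [ 0.511  -0.1145  0.0962]
blank (352, 437) [ 0.5119 -0.1841  0.0957]
pile z 0.041525595037836815
pile (250, 105) [0.6494 0.1665 0.042 ]
pile (380, 150) [0.6261 0.1026 0.042 ]
pile (47, 622) [0.3983 0.2656 0.042 ]
pile (187, 675) [0.372  0.1979 0.042 ]
tapetop (275, 98) [0.644  0.1493 0.105 ]
tapetop (358, 125) [0.6305 0.11   0.105 ]
tapetop (297, 275) [0.5594 0.1393 0.105 ]
tapetop (224, 245) [0.5741 0.1737 0.105 ]
```

Call:
{"name": "servo_tool", "arguments": {
  "increments": [
    [2.55, -2.53, -0.4, 0],
    [2.55, -2.53, -0.4, 0],
    [2.55, -2.53, -0.4, 0],
    [2.55, -2.53, -0.4, 0],
    [2.55, -2.53, -0.4, 0],
    [2.55, -2.53, -0.4, 0],
    [2.55, -2.53, -0.4, 0],
    [2.55, -2.53, -0.4, 0],
    [2.55, -2.53, -0.4, 0],
    [2.55, -2.53, -0.4, 0],
    [2.55, -2.53, 0, 0],
    [2.55, -2.53, 0, 0]
  ],
  "gripper": 1,
  "force": 40
}}

```text
clock: 1.35
tcp_pos: [0.3662, -0.2172, 0.2884]
tcp_rot: [3.141, -0.0, 0.231]
force: [1.1, -0.4, -0.6]
finger_gap: 0.0852
```

Call:
{"name": "servo_tool", "arguments": {
  "increments": [
    [2.55, -2.53, 0, 0],
    [2.55, -2.53, 0, 0],
    [2.55, -2.53, 0, 0],
    [2.55, -2.53, 0, 0],
    [2.55, -2.53, 0, 0],
    [2.55, -2.53, 0, 0],
    [2.55, -2.53, 0, 0],
    [2.55, -2.53, 0, 0],
    [2.55, -2.53, 0, 0],
    [2.55, -2.53, 0, 0],
    [2.55, -2.53, 0, 0],
    [2.55, -2.53, 0, 0]
  ]
}}

```text
clock: 2.55
tcp_pos: [0.5946, 0.1484, 0.2878]
tcp_rot: [3.142, 0.001, 0.231]
force: [-0.1, -0.1, 0.0]
finger_gap: 0.0853
```

Call:
{"name": "servo_tool", "arguments": {
  "increments": [
    [0, 0, 0, 0.12],
    [0, 0, 0, 0.12],
    [0, 0, 0, 0.12],
    [0, 0, 0, 0.12],
    [0, 0, 0, 0.11],
    [0, 0, 0, 0]
  ]
}}

```text
clock: 3.15
tcp_pos: [0.594, 0.147, 0.2878]
tcp_rot: [3.141, 0.001, -0.361]
force: [-0.3, -0.1, 0.3]
finger_gap: 0.0851
```

```bash
python3 - <<'E'
from h import *
print(pose()[0]); grab('wrist','w1')
E
```

```text
{'clock': 3.15, 'q': array([1.58839321e-01, 1.50196235e-01, 1.39503271e+00, 1.48372151e-05,
       1.59720811e+00, 2.09058115e+00]), 'joint_vel': array([-0.00067479, -0.00261748, -0.00065812,  0.0006407 ,  0.00112292,
       -0.13073998]), 'joint_torque': array([ 2.32209783e-02, -5.84516573e+01, -5.05950022e+01,  1.28739506e-03,
        4.27547959e-03,  2.10111290e+00]), 'tcp_pos': array([0.59395467, 0.14700284, 0.28781228]), 'tcp_rot': array([ 3.14118612e+00,  7.40243673e-04, -3.60945271e-01]), 'force': array([-0.31895455, -0.10230821,  0.31010092]), 'wrist_torque': array([0.04846811, 0.0007868 , 0.03135618]), 'finger_gap': 0.0850788888460832}
```

View pics/w1.png

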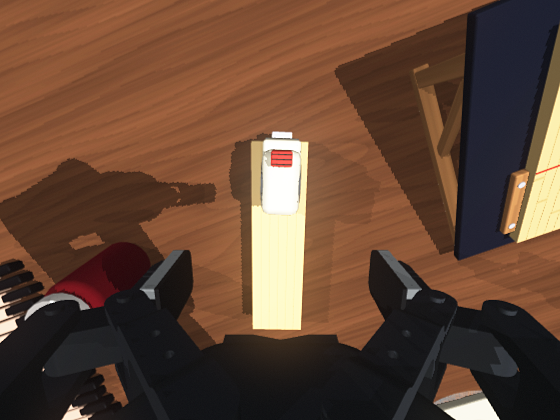

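```bash
python3 - <<'E'
from h import *
np.set_printoptions(precision=4,suppress=True)
crop('w1',230,330,120,230,7,'c3')
im,W=load('w1'); s,T=pose(); Ti=np.linalg.inv(T)
for u,v in [(281,150),(281,157),(281,175),(281,190),(281,200),(281,205),(281,135),(268,180),(295,180),(275,250)]:
    print(u,v,im[v,u],Ti[:3,:3]@W[v,u]+Ti[:3,3],W[v,u])
E
```

```text
281 150 [113  44  34] [0.0414 0.0012 0.1863] [0.6322 0.1313 0.1016]
281 157 [255 104  93] [0.0356 0.0012 0.1724] [0.6268 0.1334 0.1155]
281 175 [255 255 253] [0.0156 0.0011 0.1835] [0.6081 0.1404 0.1044]
281 190 [255 255 253] [-0.0005  0.0011  0.1835] [0.593  0.1461 0.1045]
281 200 [255 255 253] [-0.0115  0.0011  0.1832] [0.5827 0.15   0.1047]
281 205 [255 255 253] [-0.0171  0.001   0.1832] [0.5775 0.1519 0.1047]
281 135 [251 251 252] [0.0548 0.0014 0.2429] [0.6447 0.1265 0.045 ]
268 180 [254 254 251] [ 0.0104 -0.0126  0.183 ] [0.6081 0.1551 0.1049]
295 180 [254 253 249] [0.01   0.016  0.1846] [0.5977 0.1285 0.1033]
275 250 [254 251 207] [-0.0975 -0.0073  0.2465] [0.505  0.1878 0.0414]
```

View pics/c3.png

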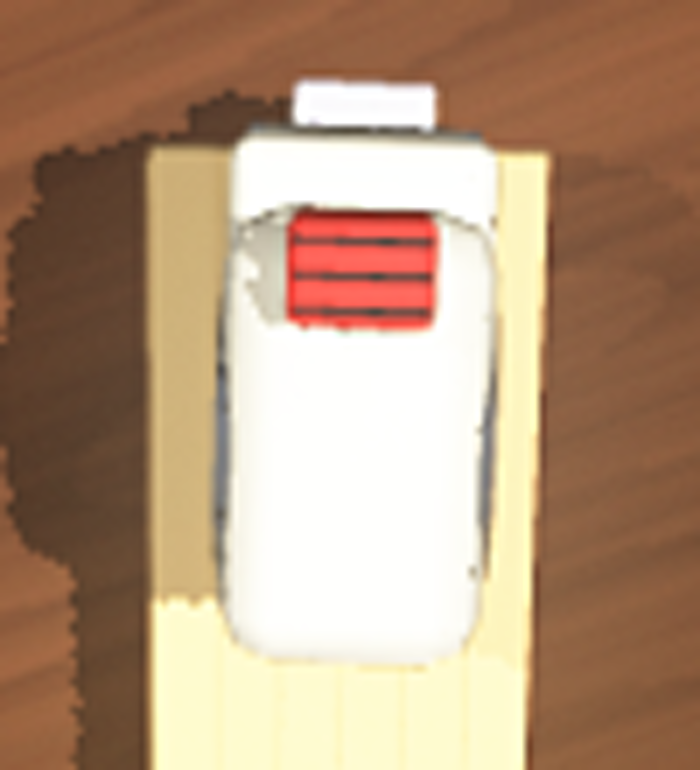

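Call:
{"name": "servo_tool", "arguments": {
  "increments": [
    [0.55, 0.05, 1.5, 0],
    [0.55, 0.05, 2.5, 0],
    [0, 0, 3, 0],
    [0, 0, 3, 0],
    [0, 0, 3, 0],
    [0, 0, 2.5, 0],
    [0, 0, 2.5, 0],
    [0, 0, 1.5, 0],
    [0, 0, 1.2, 0],
    [0, 0, 0, 0]
  ]
}}

```text
clock: 4.2
tcp_pos: [0.6029, 0.1419, 0.0791]
tcp_rot: [3.14, 0.003, -0.359]
force: [0.3, 0.1, -0.6]
finger_gap: 0.0851
```

Call:
{"name": "servo_tool", "arguments": {
  "increments": [
    [0, 0, 0, 0],
    [0, 0, 0, 0],
    [0, 0, 0, 0],
    [0, 0, 0, 0],
    [0, 0, 0, 0],
    [0, 0, 0, 0],
    [0, 0, 0, 0],
    [0, 0, 0, 0]
  ],
  "gripper": -1,
  "force": 40
}}

```text
clock: 5.0
tcp_pos: [0.6052, 0.1425, 0.083]
tcp_rot: [-3.14, -0.002, -0.359]
force: [-1.7, 2.0, 6.5]
finger_gap: 0.0417
```

```bash
python3 - <<'E'
from h import *
print(pose()[0]); grab('wrist','w2'); grab('side','s2')
E
```

```text
{'clock': 5.0, 'q': array([1.48750541e-01, 3.17599469e-01, 1.58395470e+00, 8.14538665e-05,
       1.23738800e+00, 2.07858979e+00]), 'joint_vel': array([ 0.0013679 , -0.00065978,  0.00051106, -0.00028866,  0.00061233,
       -0.00107104]), 'joint_torque': array([ -0.43948813, -58.61512542, -43.1311512 ,  -0.1017769 ,
        -0.2468266 ,  -0.05916612]), 'tcp_pos': array([0.60515153, 0.14248525, 0.08295854]), 'tcp_rot': array([-3.14023653e+00, -2.27858319e-03, -3.59071027e-01]), 'force': array([-1.73780893,  1.98345566,  6.53640515]), 'wrist_torque': array([-0.05534983,  0.10661795, -0.01623145]), 'finger_gap': 0.041716934728476374}
```

View pics/w2.png

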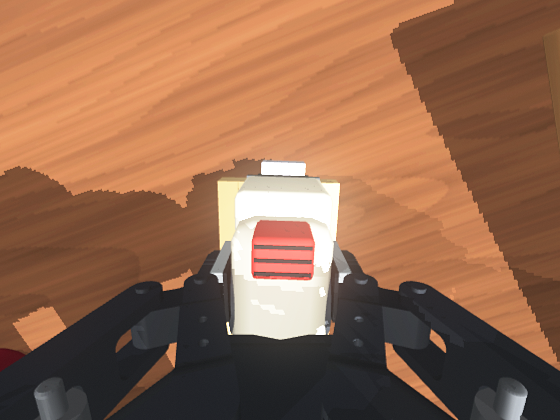

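View pics/s2.png

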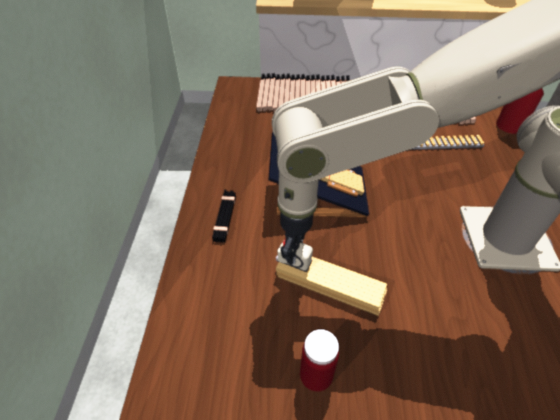

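```bash
python3 - <<'E'
from h import *
np.set_printoptions(precision=4,suppress=True)
crop('w2',205,355,150,290,5,'c4')
im,W=load('w2'); s,T=pose(); Ti=np.linalg.inv(T)
for u,v in [(284,225),(284,250),(284,265),(284,275),(283,165),(283,168),(283,172),(283,185),(283,210),(240,185),(284,290)]:
    print(u,v,im[v,u],Ti[:3,:3]@W[v,u]+Ti[:3,3],W[v,u])
n=np.array([0,0,1.])
for v in (221,277): print('lock',Ti[:3,:3]@ray('w2',284,v,n,.116)+Ti[:3,3])
E
```

```text
284 225 [210 117 104] [ 0.0292  0.0018 -0.0177] [0.6318 0.1305 0.1007]
284 250 [255 134 124] [ 0.0258  0.0017 -0.0335] [0.6286 0.1319 0.1165]
284 265 [255 147 136] [ 0.0199  0.0017 -0.0328] [0.6231 0.1339 0.1157]
284 275 [124 101  97] [ 0.0165  0.0017 -0.0336] [0.6199 0.1351 0.1166]
283 165 [255 255 255] [0.0451 0.0019 0.0381] [0.6468 0.1249 0.0449]
283 168 [255 255 255] [0.0436 0.0019 0.037 ] [0.6453 0.1255 0.046 ]
283 172 [255 255 255] [0.0414 0.0019 0.0367] [0.6433 0.1262 0.0463]
283 185 [221 214 194] [0.0395 0.0016 0.0094] [0.6415 0.1271 0.0736]
283 210 [255 255 255] [ 0.0322  0.0015 -0.0071] [0.6347 0.1298 0.0901]
240 185 [253 242 191] [ 0.0331 -0.0228  0.0417] [0.6442 0.1523 0.0414]
284 290 [252 250 242] [ 0.0036  0.0019 -0.0219] [0.6078 0.1395 0.1048]
lock [ 0.0359  0.0016 -0.033 ]
lock [ 0.0155  0.0017 -0.033 ]
```

View pics/c4.png

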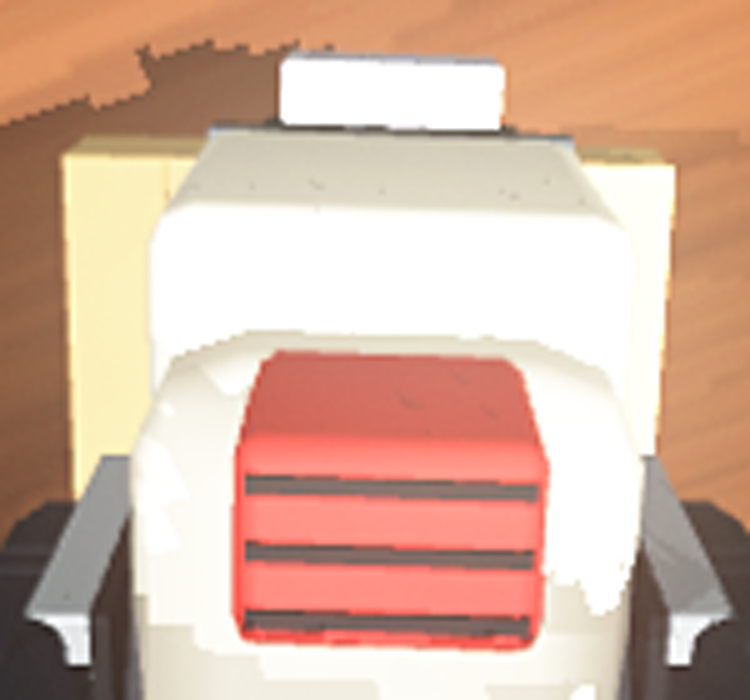

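Call:
{"name": "servo_tool", "arguments": {
  "increments": [
    [0, 0, -1.0, 0],
    [0, 0, -2, 0],
    [0, 0, -3, 0],
    [0, 0, -3.5, 0],
    [0, 0, -3.5, 0],
    [0, 0, -3, -0.12],
    [0, 0, -2, -0.12],
    [0, 0, 0, -0.13],
    [0, 0, 0, 0]
  ]
}}

```text
clock: 6.0
tcp_pos: [0.604, 0.1422, 0.262]
tcp_rot: [-3.142, -0.0, 0.013]
force: [-0.9, 0.3, -5.1]
finger_gap: 0.0418
```

```bash
python3 - <<'E'
from h import *
s=pose()[0];print(s['tcp_pos'],s['tcp_rot'],s['force'],s['finger_gap']); grab('wrist','w3')
E
```

```text
[0.60398299 0.14218628 0.26200063] [-3.14154865e+00 -4.24424831e-04  1.29616012e-02] [-0.86046472  0.26150367 -5.11205902] 0.04180762496544333
```

View pics/w3.png

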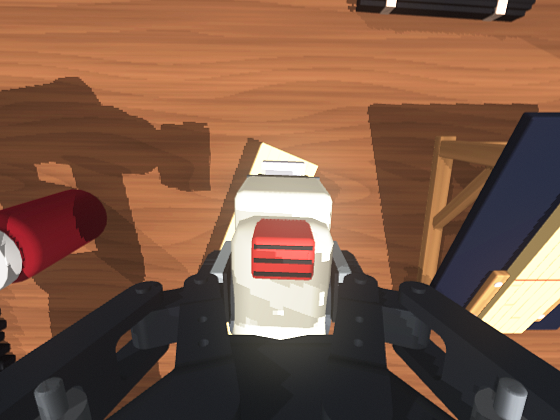

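Call:
{"name": "servo_tool", "arguments": {
  "increments": [
    [0, 1.5, 0, 0],
    [0, 2.9, 0, 0],
    [0, 2.9, 0, 0],
    [0, 2.9, 0, 0],
    [0, 2.9, 0, 0],
    [0, 2.9, 0, 0],
    [0.5, 2.9, 0, 0],
    [0.5, 2.9, 0, 0],
    [0, 2.9, 0, 0],
    [0, 2.5, 0, 0],
    [0, 1.7, 0, 0],
    [0, 0, 0, 0]
  ]
}}

```text
clock: 7.25
tcp_pos: [0.6163, -0.1494, 0.2602]
tcp_rot: [3.141, 0.002, 0.006]
force: [-0.4, 0.2, -4.9]
finger_gap: 0.042
```

```bash
python3 - <<'E'
from h import *
s=pose()[0];print(s['tcp_pos'],s['tcp_rot'],s['force'],s['finger_gap']); grab('wrist','w4')
crop('w4',180,400,100,250,3.5,'c5')
E
```

```text
[ 0.61634184 -0.14940298  0.26020919] [3.14130618e+00 1.85706826e-03 6.00926936e-03] [-0.38514675  0.21438745 -4.86589851] 0.04198936768228858
```

View pics/c5.png

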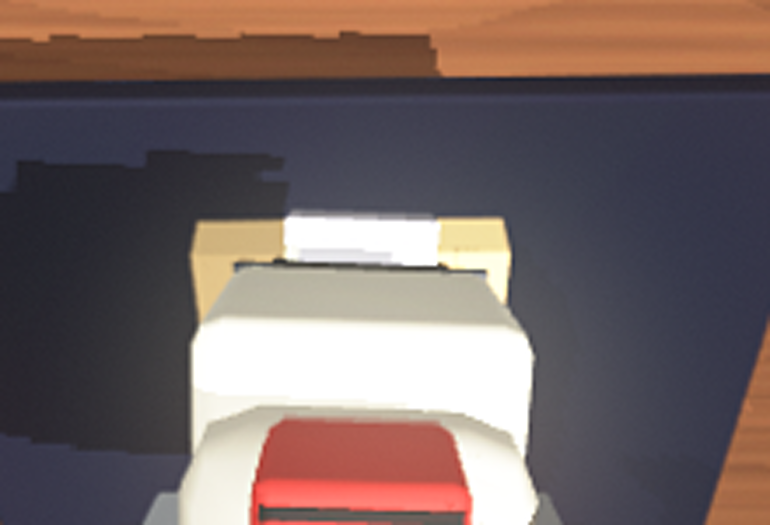

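```bash
python3 - <<'E'
from h import *
np.set_printoptions(precision=4,suppress=True)
n=np.array([-.4675,-.0134,1]);c=-.1412
for u,v in [(234.9,173),(325.7,172.3)]: print(ray('w4',u,v,n,c))
im,W=load('w4')
for u,v in [(240,172),(240,176),(240,180),(320,172),(320,176),(320,180),(283,166)]: print(u,v,im[v,u],W[v,u])
s=pose()[0];print(s['tcp_pos'],s['tcp_rot'])
crop('w4',220,340,150,200,6.5,'c6')
E
```

```text
[ 0.6466 -0.1147  0.1595]
[ 0.6475 -0.1847  0.159 ]
240 172 [211 181 127] [ 0.6473 -0.1185  0.1587]
240 176 [227 197 139] [ 0.644  -0.1183  0.1579]
240 180 [227 198 140] [ 0.6405 -0.118   0.156 ]
320 172 [255 253 215] [nan nan nan]
320 176 [255 255 233] [ 0.6446 -0.1804  0.159 ]
320 180 [255 255 234] [ 0.6413 -0.1806  0.1583]
283 166 [255 255 255] [ 0.6607 -0.1511  0.2225]
[ 0.6166 -0.1478  0.2604] [-3.141   0.0015  0.0073]
```

View pics/c6.png

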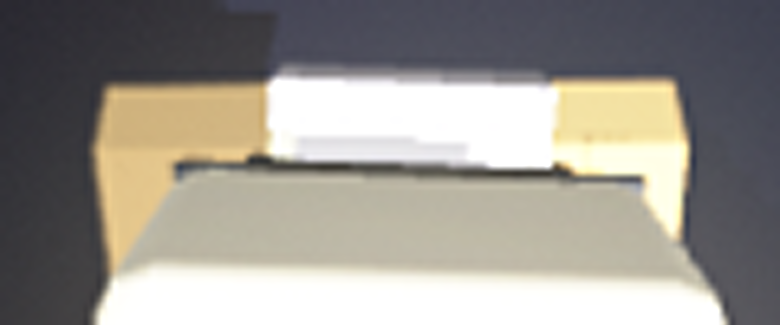

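Call:
{"name": "servo_tool", "arguments": {
  "increments": [
    [-0.3, 0, 1, 0],
    [0, 0, 2, 0],
    [0, 0, 1.5, 0],
    [0, 0, 1, 0],
    [0, 0, 0, 0]
  ]
}}

```text
clock: 7.8
tcp_pos: [0.6129, -0.1457, 0.2035]
tcp_rot: [-3.14, 0.004, 0.011]
force: [0.2, 0.2, -5.7]
finger_gap: 0.0422
```

Call:
{"name": "servo_tool", "arguments": {
  "increments": [
    [0, 0, 0.3, 0],
    [0, 0, 0.3, 0],
    [0, 0, 0.3, 0],
    [0, 0, 0, 0]
  ]
}}

```text
clock: 8.2
tcp_pos: [0.6149, -0.1469, 0.2005]
tcp_rot: [3.141, -0.003, 0.011]
force: [-7.5, 2.0, 8.1]
finger_gap: 0.0419
```

```bash
python3 - <<'E'
from h import *
s=pose()[0];print(s['tcp_pos'],s['tcp_rot'],s['force'],s['finger_gap']); grab('wrist','w5')
E
```

```text
[ 0.61489181 -0.14688367  0.20051389] [ 3.14073951e+00 -2.71858962e-03  1.08759067e-02] [-7.53343459  2.03602856  8.09870589] 0.04194306691886472
```

View pics/w5.png

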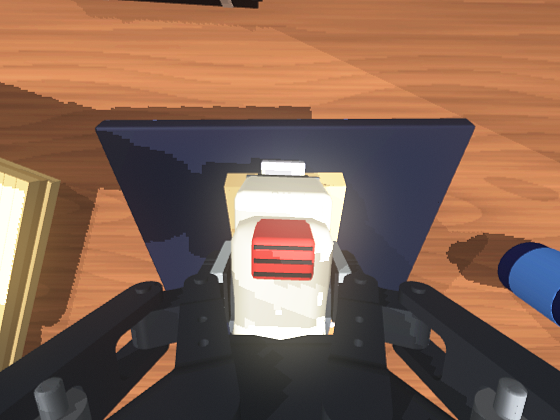

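Call:
{"name": "servo_tool", "arguments": {
  "increments": [
    [0, 0, 0, 0],
    [0, 0, 0.2, 0],
    [0, 0, 0.2, 0],
    [0, 0, 0.2, 0],
    [0, 0, 0.2, 0],
    [0, 0, 0, 0]
  ],
  "force": 20
}}

```text
clock: 8.85
tcp_pos: [0.6149, -0.1479, 0.1946]
tcp_rot: [3.139, -0.004, 0.01]
force: [-14.5, 0.6, 19.2]
finger_gap: 0.0419
```

```bash
python3 - <<'E'
from h import *
s=pose()[0];print(s['tcp_pos'],s['tcp_rot'],s['force'],s['finger_gap']); grab('wrist','w6')
E
```

```text
[ 0.61490063 -0.14787311  0.19459463] [ 3.13894107 -0.00370599  0.01019005] [-14.50060409   0.56811229  19.21844528] 0.04193431206631083
```

View pics/w6.png

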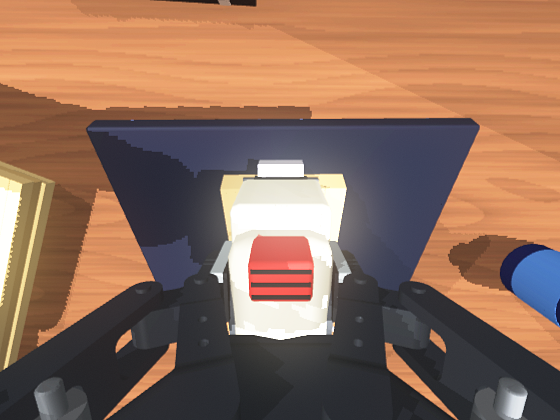

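Call:
{"name": "servo_tool", "arguments": {
  "increments": [
    [0, 0, 0.2, 0],
    [0, 0, 0.2, 0],
    [0, 0, 0.2, 0],
    [0, 0, 0, 0]
  ]
}}

```text
clock: 9.3
tcp_pos: [0.6145, -0.1479, 0.1878]
tcp_rot: [3.139, -0.002, 0.01]
force: [-14.4, 0.9, 17.8]
finger_gap: 0.0423
```

```bash
python3 - <<'E'
from h import *
s=pose()[0];print(s['tcp_pos'],s['tcp_rot'],s['force'],s['finger_gap']); grab('wrist','w7'); grab('side','s7'); crop('s7',240,360,120,220,6,'c7')
E
```

```text
[ 0.61446911 -0.1478897   0.18784411] [ 3.13920295e+00 -2.39979803e-03  9.98307236e-03] [-14.39060278   0.89791478  17.76675329] 0.0423095080762074
```

View pics/w7.png

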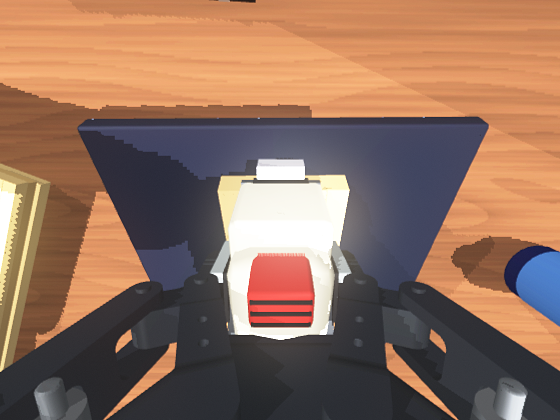

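View pics/c7.png

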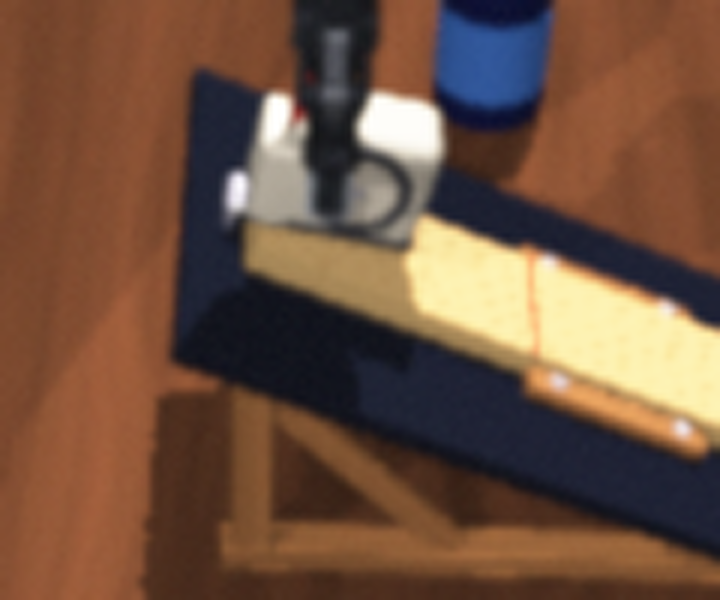

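```bash
python3 - <<'E'
from h import *
np.set_printoptions(precision=4,suppress=True)
crop('w7',200,370,140,340,4,'c8')
im,W=load('w7'); s,T=pose(); Ti=np.linalg.inv(T)
for v in range(158,336,4):
    print(v,im[v,281],Ti[:3,:3]@W[v,281]+Ti[:3,3],W[v,281])
E
```

```text
158 [91 90 96] [0.049  0.0008 0.0354] [ 0.6636 -0.1483  0.1526]
162 [228 228 231] [0.0475 0.0008 0.0303] [ 0.662  -0.1483  0.1577]
166 [242 241 243] [0.0462 0.0008 0.0241] [ 0.6607 -0.1483  0.1639]
170 [255 255 255] [0.0444 0.0008 0.0223] [ 0.659  -0.1483  0.1657]
174 [255 255 255] [0.0426 0.0008 0.0212] [ 0.6571 -0.1483  0.1667]
178 [255 255 255] [0.04   0.0008 0.0242] [ 0.6546 -0.1483  0.1638]
182 [108 104 100] [0.0391 0.0008 0.0181] [ 0.6536 -0.1483  0.1698]
186 [247 245 235] [nan nan nan] [nan nan nan]
190 [247 245 235] [0.0366 0.0008 0.0109] [ 0.6511 -0.1483  0.177 ]
194 [248 246 237] [0.0355 0.0007 0.0074] [ 0.65   -0.1483  0.1806]
198 [249 247 239] [0.0348 0.0007 0.0025] [ 0.6493 -0.1483  0.1854]
202 [250 248 239] [ 0.0338  0.0007 -0.0006] [ 0.6482 -0.1483  0.1885]
206 [250 249 241] [ 0.0332  0.0007 -0.005 ] [ 0.6476 -0.1483  0.1929]
210 [250 249 241] [ 0.0324  0.0007 -0.0086] [ 0.6469 -0.1483  0.1966]
214 [251 250 243] [ 0.0319  0.0007 -0.0126] [ 0.6464 -0.1482  0.2005]
218 [251 250 243] [ 0.0311  0.0007 -0.0151] [ 0.6455 -0.1482  0.2031]
222 [255 255 255] [ 0.0303  0.0007 -0
[... 1283 characters left out ...]
  0.2297]
298 [254  99  91] [ 0.0138  0.0006 -0.0436] [ 0.6282 -0.1483  0.2315]
302 [84 73 69] [ 0.0119  0.0007 -0.0429] [ 0.6263 -0.1483  0.2308]
306 [255  92  85] [ 0.0097  0.0007 -0.0417] [ 0.6241 -0.1484  0.2296]
310 [255  91  83] [ 0.0073  0.0007 -0.0404] [ 0.6216 -0.1484  0.2283]
314 [77 69 65] [ 0.0072  0.0007 -0.0425] [ 0.6216 -0.1484  0.2304]
318 [251  86  80] [ 0.0048  0.0007 -0.0412] [ 0.6191 -0.1484  0.229 ]
322 [232  75  68] [ 0.0025  0.0007 -0.0402] [ 0.6169 -0.1484  0.2281]
326 [90 55 51] [ 0.0015  0.0007 -0.0409] [ 0.6159 -0.1484  0.2288]
330 [247 244 234] [-0.0113  0.0007 -0.0266] [ 0.6031 -0.1486  0.2144]
334 [246 244 232] [-0.0143  0.0007 -0.025 ] [ 0.6001 -0.1487  0.2129]
```

View pics/c8.png

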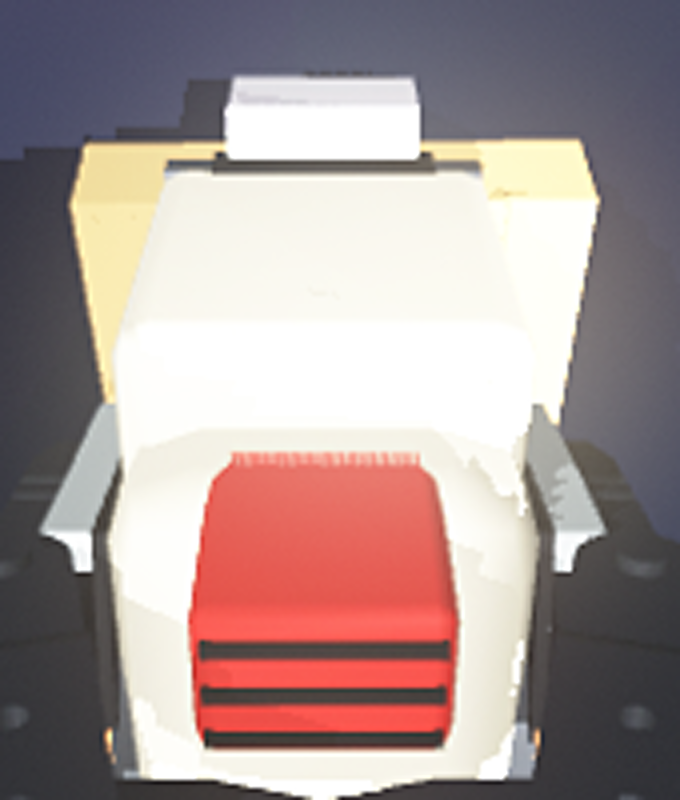

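Call:
{"name": "servo_tool", "arguments": {
  "increments": [
    [-0.2, 0, -0.3, 0],
    [-0.2, 0, -0.2, 0],
    [0, 0, 0, 0]
  ]
}}

```text
clock: 9.7
tcp_pos: [0.6102, -0.1467, 0.1885]
tcp_rot: [3.142, -0.0, 0.011]
force: [0.3, -0.7, -5.3]
finger_gap: 0.0417
```

Call:
{"name": "servo_tool", "arguments": {
  "increments": [
    [0, 0, 0, 0],
    [0, 0, 0, 0],
    [0, 0, 0, 0],
    [0, 0, 0, 0]
  ],
  "gripper": 0.15
}}

```text
clock: 10.1
tcp_pos: [0.6104, -0.1468, 0.1885]
tcp_rot: [3.141, -0.0, 0.011]
force: [0.3, -0.5, -0.1]
finger_gap: 0.0489
```

```bash
python3 - <<'E'
from h import *
s=pose()[0];print(s['tcp_pos'],s['tcp_rot'],s['force'],s['finger_gap']); grab('wrist','w8'); grab('side','s8'); crop('s8',240,360,120,220,6,'c9')
E
```

```text
[ 0.61044832 -0.1467761   0.18852543] [ 3.14144083e+00 -4.95314516e-04  1.08541910e-02] [ 0.26108938 -0.51413591 -0.13664325] 0.04889330611770085
```

View pics/w8.png

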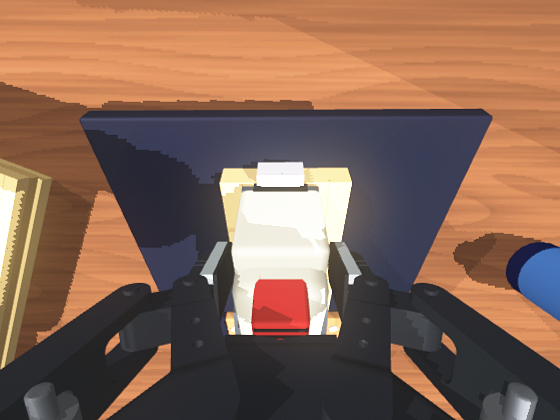

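View pics/c9.png

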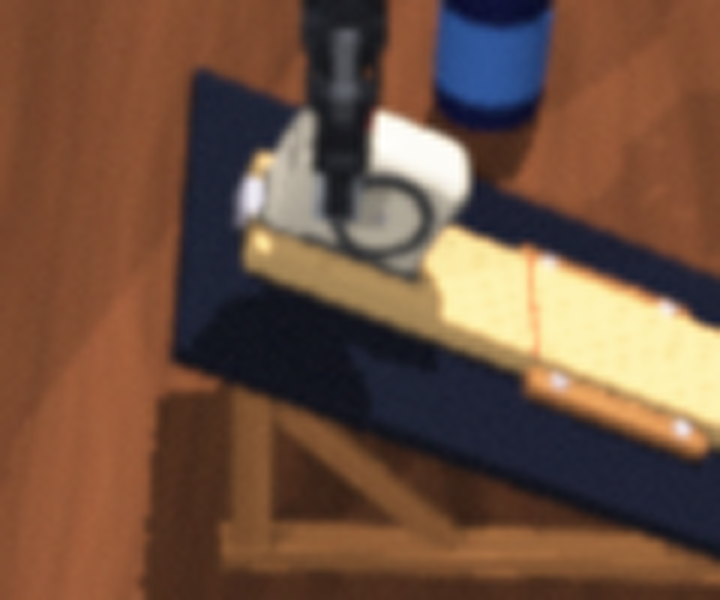

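Call:
{"name": "servo_tool", "arguments": {
  "increments": [
    [0, 0, 0, 0],
    [0, 0, 0, 0],
    [-0.7, 0.05, 0, 0],
    [-0.8, 0.1, 0.3, 0],
    [-0.8, 0, 0.4, 0],
    [0, 0, 0.4, 0],
    [0, 0, 0, 0]
  ],
  "gripper": 0.4
}}

```text
clock: 10.9
tcp_pos: [0.5864, -0.1484, 0.1764]
tcp_rot: [-3.141, 0.001, 0.01]
force: [0.0, -0.3, -0.2]
finger_gap: 0.06
```

Call:
{"name": "servo_tool", "arguments": {
  "increments": [
    [0, 0, 0, 0],
    [0, 0, 0, 0],
    [0, 0, 0, 0],
    [0, 0, 0, 0],
    [0, 0, 0, 0]
  ],
  "gripper": -1,
  "force": 40
}}

```text
clock: 11.4
tcp_pos: [0.5873, -0.1483, 0.1775]
tcp_rot: [-3.141, -0.0, 0.011]
force: [-1.6, 2.6, 2.8]
finger_gap: 0.0414
```

```bash
python3 - <<'E'
from h import *
s=pose()[0];print(s['tcp_pos'],s['tcp_rot'],s['force'],s['finger_gap']); grab('wrist','w9'); grab('side','s9'); crop('s9',240,360,120,220,6,'c10')
E
```

```text
[ 0.58732992 -0.14832991  0.17746449] [-3.14133814e+00 -1.01243934e-04  1.09390987e-02] [-1.62702864  2.57546262  2.82251149] 0.041355602501082514
```

View pics/w9.png

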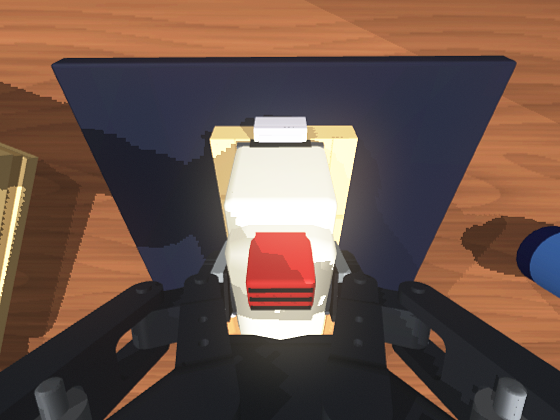

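View pics/c10.png

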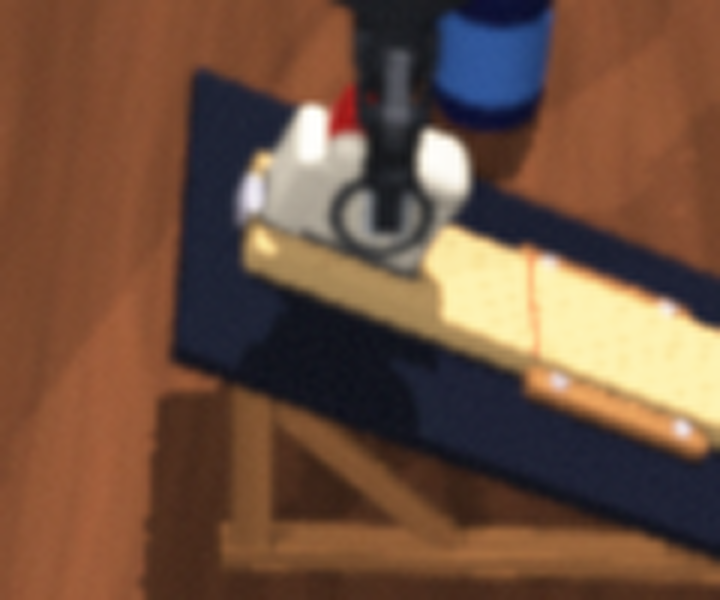

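Call:
{"name": "servo_tool", "arguments": {
  "increments": [
    [0, 0, -0.1, 0],
    [-0.34, 0, 0.16, 0],
    [-0.68, 0, 0.317, 0],
    [-0.68, 0, 0.317, 0],
    [-0.68, 0, 0.317, 0],
    [-0.68, 0, 0.317, 0],
    [-0.68, 0, 0.317, 0],
    [-0.68, 0, 0.317, 0],
    [-0.68, 0, 0.317, 0],
    [-0.68, 0, 0.317, 0],
    [-0.68, 0, 0.317, 0],
    [0, 0, 0, 0]
  ]
}}

```text
clock: 12.7
tcp_pos: [0.5215, -0.1491, 0.1476]
tcp_rot: [-3.141, 0.001, 0.01]
force: [2.5, -0.2, -3.4]
finger_gap: 0.0415
```

```bash
python3 - <<'E'
from h import *
s=pose()[0];print(s['tcp_pos'],s['tcp_rot'],s['force'],s['finger_gap']); grab('wrist','w10'); grab('side','s10'); crop('s10',240,380,120,220,5.5,'c11')
E
```

```text
[ 0.52153316 -0.14913915  0.14762539] [-3.14129820e+00  1.11291572e-03  1.04993949e-02] [ 2.52290434 -0.19378348 -3.42734776] 0.041465010383259
```

View pics/w10.png

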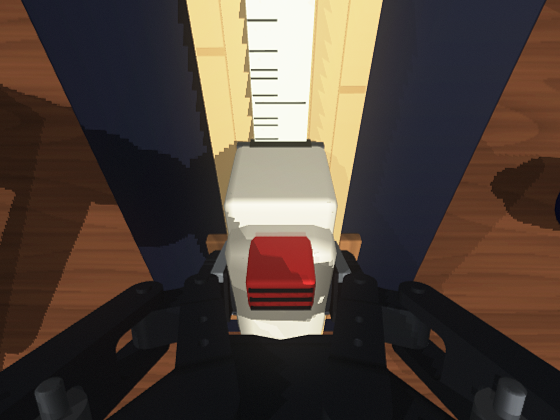

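View pics/c11.png

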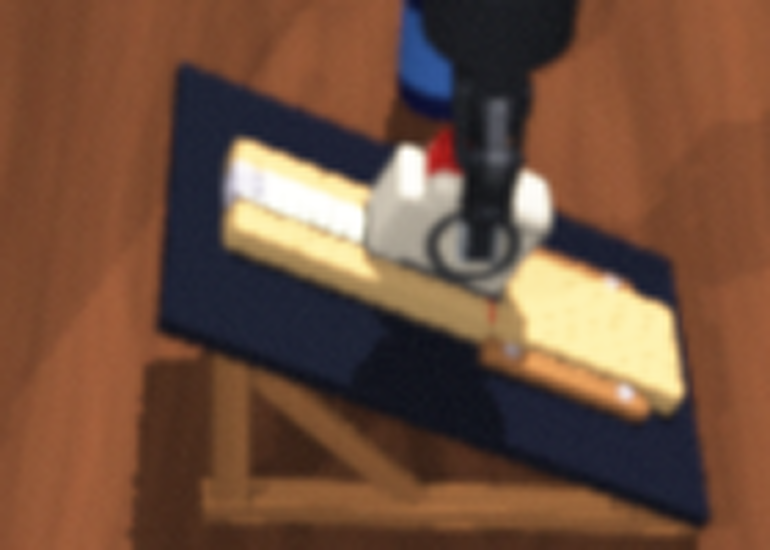

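Call:
{"name": "servo_tool", "arguments": {
  "increments": [
    [-0.34, 0, 0.16, 0],
    [-0.68, 0, 0.317, 0],
    [-0.68, 0, 0.317, 0],
    [-0.68, 0, 0.317, 0],
    [-0.68, 0, 0.317, 0],
    [-0.68, 0, 0.317, 0],
    [-0.68, 0, 0.317, 0],
    [-0.68, 0, 0.317, 0],
    [-0.68, 0, 0.317, 0],
    [0, 0, 0, 0],
    [0, 0, 0, 0]
  ]
}}

```text
clock: 13.9
tcp_pos: [0.4647, -0.1498, 0.1212]
tcp_rot: [-3.141, -0.0, 0.011]
force: [4.2, -0.2, -3.7]
finger_gap: 0.0416
```

```bash
python3 - <<'E'
from h import *
s=pose()[0];print(s['tcp_pos'],s['tcp_rot'],s['force'],s['finger_gap']); grab('wrist','w11'); crop('w11',200,360,90,210,4.8,'c12'); grab('top','t11'); crop('t11',280,360,190,295,7,'c13')
E
```

```text
[ 0.46474728 -0.14975453  0.12118409] [-3.14145561e+00 -7.92544250e-05  1.07116592e-02] [ 4.15715108 -0.20281111 -3.67092889] 0.04163892470702385
```

View pics/c12.png

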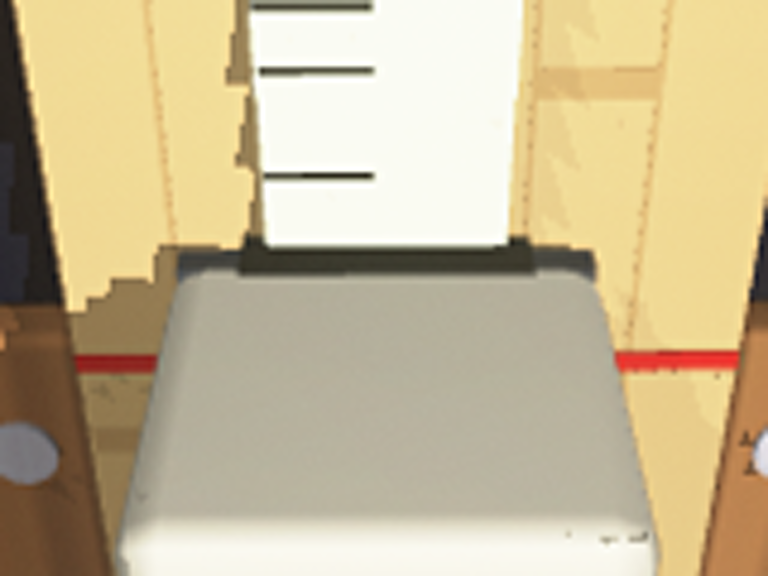

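View pics/c13.png

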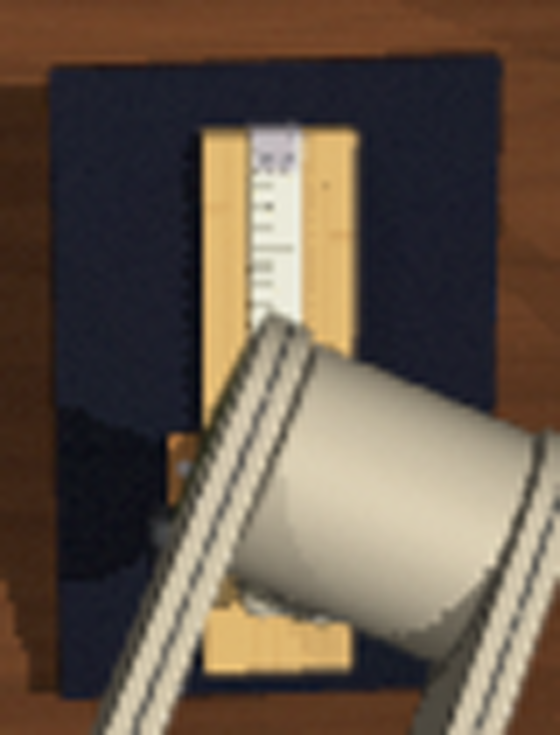

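```bash
python3 - <<'E'
from h import *
np.set_printoptions(precision=4,suppress=True)
n=np.array([-.4675,-.0134,1]);c=-.1412
L=ray('w11',280,90+361/4.8,n,c); print('line',L)
for off in (0,.0015):
  M=ray('w11',280,90+247/4.8,n,c+off); print('mouth',M,(M-L)@np.array([.906,.012,.4226]))
E
```

```text
line [ 0.5112 -0.1495  0.0958]
mouth [ 0.5233 -0.1494  0.1015] 0.013417568187018399
mouth [ 0.5234 -0.1494  0.103 ] 0.014138556731179336
```

Call:
{"name": "servo_tool", "arguments": {
  "increments": [
    [-0.4, 0, 0.19, 0],
    [-0.4, 0, 0.19, 0],
    [-0.4, 0, 0.19, 0],
    [0, 0, 0.1, 0],
    [0, 0, 0.05, 0],
    [0, 0, 0, 0]
  ]
}}

```text
clock: 14.6
tcp_pos: [0.4521, -0.1499, 0.1143]
tcp_rot: [-3.141, 0.002, 0.011]
force: [-6.6, 1.5, 5.8]
finger_gap: 0.0419
```

```bash
python3 - <<'E'
from h import *
s=pose()[0];print(s['tcp_pos'],s['tcp_rot'],s['force'],s['finger_gap']); grab('wrist','w12'); crop('w12',200,360,90,210,4.8,'c14')
E
```

```text
[ 0.45207491 -0.14987987  0.11434182] [-3.14129743e+00  1.79807839e-03  1.07857444e-02] [-6.61514138  1.48558119  5.7823287 ] 0.0418510991671721
```

View pics/c14.png

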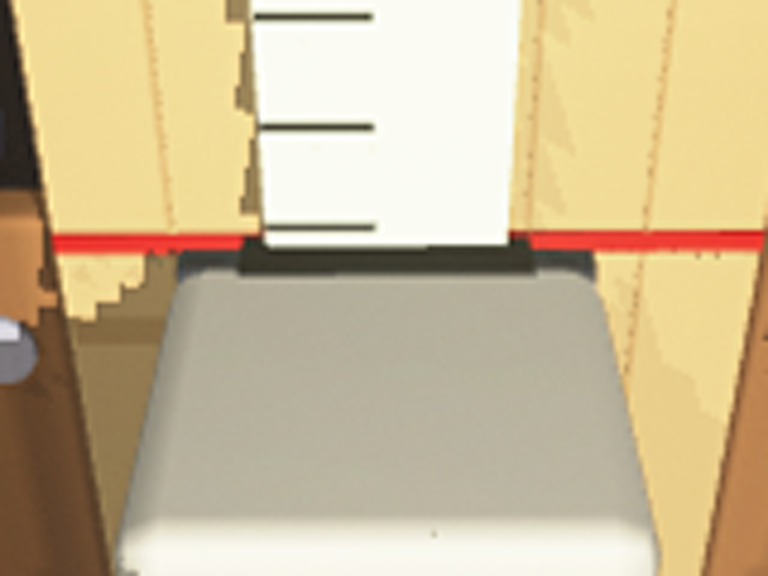

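Call:
{"name": "servo_tool", "arguments": {
  "increments": [
    [0, 0, -0.1, 0],
    [0, 0, 0, 0],
    [0, 0, 0, 0]
  ]
}}

```text
clock: 14.95
tcp_pos: [0.453, -0.1499, 0.1149]
tcp_rot: [-3.142, -0.0, 0.011]
force: [3.6, 0.8, -3.0]
finger_gap: 0.0415
```

Call:
{"name": "servo_tool", "arguments": {
  "increments": [
    [0, 0, 0, 0],
    [0, 0, 0, 0],
    [0, 0, 0, 0],
    [0, 0, 0, 0]
  ],
  "gripper": 0.5
}}

```text
clock: 15.35
tcp_pos: [0.4528, -0.15, 0.1151]
tcp_rot: [3.142, -0.0, 0.011]
force: [-0.2, 0.7, 0.0]
finger_gap: 0.0642
```

```bash
python3 - <<'E'
from h import *
s=pose()[0];print(s['tcp_pos'],s['tcp_rot'],s['force'],s['finger_gap']); grab('wrist','w13'); crop('w13',200,360,90,210,4.8,'c15')
E
```

```text
[ 0.45284002 -0.15000984  0.11511525] [ 3.14154403e+00 -1.55310246e-05  1.06996904e-02] [-0.20417164  0.65293657  0.00713299] 0.06416804514559464
```

View pics/c15.png

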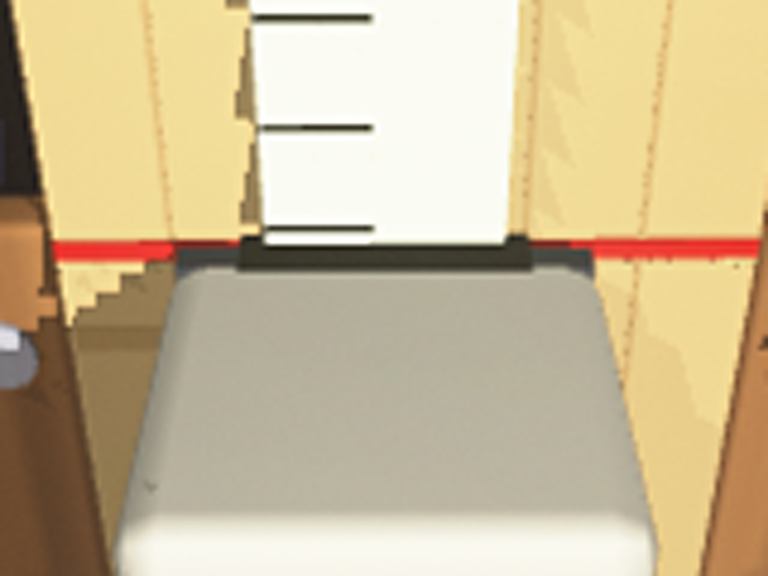

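Call:
{"name": "servo_tool", "arguments": {
  "increments": [
    [0, 0, -0.5, 0],
    [0, 0, -1.5, 0],
    [0, 0, -2.5, 0],
    [0, 0, -2.5, 0],
    [0, 0, -2, 0],
    [0, 0, -1, 0],
    [0, 0, 0, 0]
  ]
}}

```text
clock: 16.1
tcp_pos: [0.4537, -0.1504, 0.2168]
tcp_rot: [3.14, -0.003, 0.011]
force: [-0.6, 0.2, -0.7]
finger_gap: 0.0643
```

Call:
{"name": "servo_tool", "arguments": {
  "increments": [
    [0, 0, 0, 0],
    [0, 0, 0, 0],
    [0, 0, 0, 0],
    [0, 0, 0, 0],
    [0, 0, 0, 0],
    [0, 0, 0, 0]
  ],
  "gripper": -1,
  "force": 60
}}

```text
clock: 16.7
tcp_pos: [0.4528, -0.1499, 0.2148]
tcp_rot: [-3.141, 0.0, 0.011]
force: [0.6, 0.3, -0.8]
finger_gap: 0.0001
```

```bash
python3 - <<'E'
from h import *
np.set_printoptions(precision=4,suppress=True)
s=pose()[0];print(s['tcp_pos'],s['tcp_rot'],s['force'],s['finger_gap']); grab('wrist','w14')
im,W=load('w14')
m=(im[...,0]>150)&(im[...,1]<110)&(im[...,2]<110)
n,l,st,ce=cv2.connectedComponentsWithStats(m.astype(np.uint8))
for i in range(1,n):
    if st[i,4]>60: print(st[i],ce[i],np.nanmedian(W[l==i],0))
E
```

```text
[ 0.4528 -0.1499  0.2148] [-3.1414  0.0003  0.0108] [ 0.5595  0.2686 -0.802 ] 5.5343708480263424e-05
[264 183  33  22 666] [280.2117 193.2583] [ 0.4761 -0.1499  0.1527]
[264 206  33  10 232] [281.6595 210.5905] [ 0.4662 -0.1513  0.1569]
[ 59 275 113   8 419] [106.9761 279.2434] [ 0.3259  0.0693 -0.0001]
[477 277  83  12 363] [524.8127 282.6584] [ 0.3272 -0.4678 -0.0002]
[221 279  20   5  67] [231.1791 280.5821] [ 0.3257 -0.0885 -0.0003]
[379 278 131  11 479] [435.263  282.8727] [ 0.3254 -0.3491 -0.0003]
```

View pics/w14.png

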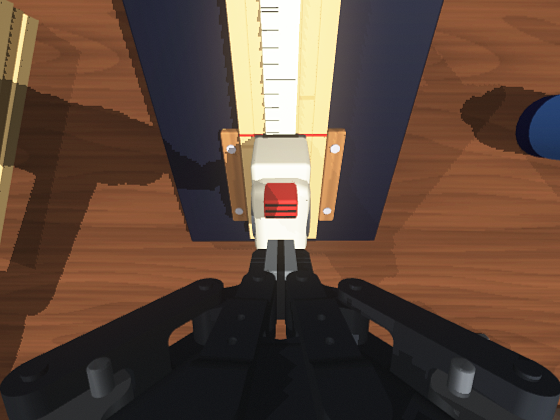

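Call:
{"name": "servo_tool", "arguments": {
  "increments": [
    [0.6, 0, 1, 0],
    [0, 0, 1.5, 0],
    [0, 0, 0.8, 0],
    [0, 0, 0, 0]
  ]
}}

```text
clock: 17.15
tcp_pos: [0.4574, -0.1492, 0.1793]
tcp_rot: [-3.14, 0.004, 0.011]
force: [-0.9, -0.3, -0.1]
finger_gap: 0.0001
```

```bash
python3 - <<'E'
from h import *
s=pose()[0];print(s['tcp_pos'],s['force']); grab('side','s15'); crop('s15',280,400,130,220,6.5,'c16'); grab('wrist','w15')
E
```

```text
[ 0.45744246 -0.1492162   0.17931626] [-0.93141164 -0.29671337 -0.13737808]
```

View pics/c16.png

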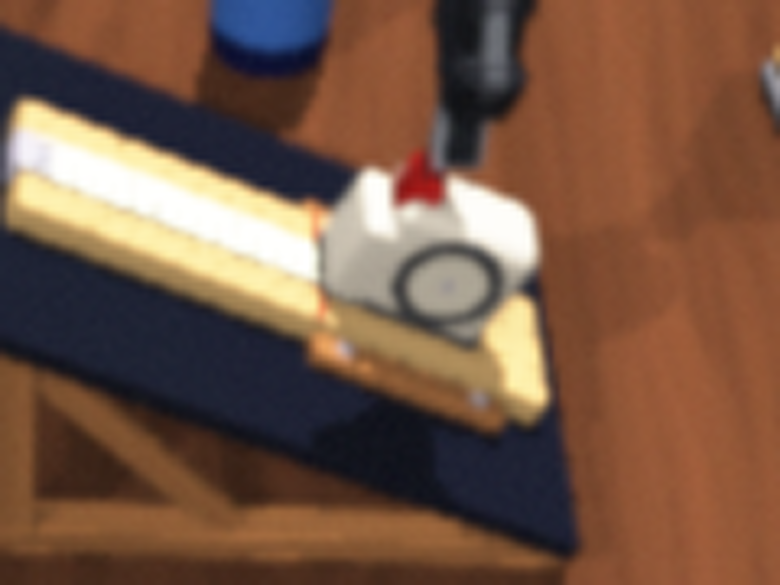

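View pics/w15.png

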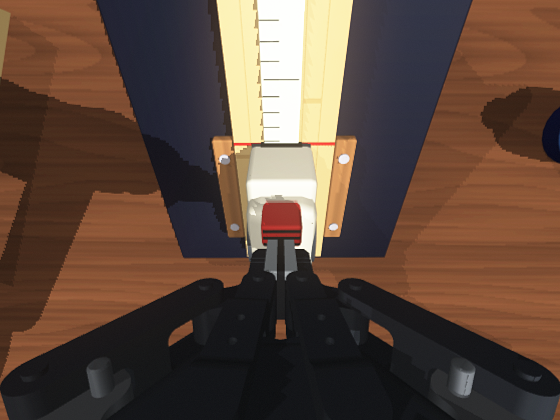

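Call:
{"name": "servo_tool", "arguments": {
  "increments": [
    [0.5, 0, 0, 0],
    [0, 0, 0.2, 0],
    [0, 0, 0.2, 0],
    [0, 0, 0, 0]
  ]
}}

```text
clock: 17.65
tcp_pos: [0.4637, -0.1498, 0.1778]
tcp_rot: [-3.141, 0.0, 0.011]
force: [-0.3, -0.4, -0.0]
finger_gap: 0.0003
```

Call:
{"name": "servo_tool", "arguments": {
  "increments": [
    [0, 0, 0.2, 0],
    [0, 0, 0, 0]
  ]
}}

```text
clock: 17.85
tcp_pos: [0.4641, -0.1499, 0.1763]
tcp_rot: [3.141, -0.001, 0.011]
force: [0.3, -0.0, 1.4]
finger_gap: 0.0003
```

Call:
{"name": "servo_tool", "arguments": {
  "increments": [
    [0, 0, 0.2, 0],
    [0, 0, 0, 0]
  ]
}}

```text
clock: 18.05
tcp_pos: [0.4645, -0.15, 0.1746]
tcp_rot: [3.141, -0.002, 0.011]
force: [-0.4, -0.7, 3.5]
finger_gap: -0.0001
```

Contact has started at about z = 0.176. I'll keep pressing.

Call:
{"name": "servo_tool", "arguments": {
  "increments": [
    [0, 0, 0.2, 0],
    [0, 0, 0, 0]
  ]
}}

```text
clock: 18.25
tcp_pos: [0.4645, -0.15, 0.1727]
tcp_rot: [3.141, -0.002, 0.011]
force: [0.7, 0.7, 4.1]
finger_gap: 0.0001
```

Call:
{"name": "servo_tool", "arguments": {
  "increments": [
    [0, 0, 0.2, 0],
    [0, 0, 0, 0]
  ]
}}

```text
clock: 18.45
tcp_pos: [0.4644, -0.1501, 0.1706]
tcp_rot: [3.141, -0.002, 0.011]
force: [0.9, 0.8, 4.5]
finger_gap: -0.0003
```

Call:
{"name": "servo_tool", "arguments": {
  "increments": [
    [0, 0, 0.2, 0],
    [0, 0, 0, 0]
  ]
}}

```text
clock: 18.65
tcp_pos: [0.4646, -0.1501, 0.1687]
tcp_rot: [3.141, -0.002, 0.011]
force: [1.0, 0.0, 4.0]
finger_gap: -0.0001
```

Call:
{"name": "servo_tool", "arguments": {
  "increments": [
    [0, 0, 0.1, 0],
    [0, 0, 0, 0]
  ]
}}

```text
clock: 18.85
tcp_pos: [0.4648, -0.1502, 0.1682]
tcp_rot: [3.141, -0.002, 0.011]
force: [0.9, 1.1, 7.5]
finger_gap: -0.0001
```

Call:
{"name": "servo_tool", "arguments": {
  "increments": [
    [0, 0, 0.1, 0],
    [0, 0, 0, 0]
  ]
}}

```text
clock: 19.05
tcp_pos: [0.4649, -0.1502, 0.1679]
tcp_rot: [3.141, -0.003, 0.011]
force: [-1.7, 1.9, 12.6]
finger_gap: 0.0002
```

Call:
{"name": "servo_tool", "arguments": {
  "increments": [
    [0, 0, 0.1, 0],
    [0, 0, 0, 0]
  ]
}}

```text
clock: 19.25
tcp_pos: [0.465, -0.1502, 0.1677]
tcp_rot: [3.14, -0.003, 0.011]
force: [-4.8, 2.8, 18.9]
finger_gap: -0.0005
```

Call:
{"name": "servo_tool", "arguments": {
  "increments": [
    [0, 0, 0, 0],
    [0, 0, -0.3, 0],
    [0, 0, -1, 0],
    [0, 0, -1.5, 0],
    [0, 0, -1.5, 0],
    [0, 0, 0, 0]
  ]
}}

```text
clock: 19.85
tcp_pos: [0.4654, -0.1505, 0.2114]
tcp_rot: [3.14, -0.004, 0.011]
force: [-0.1, -0.1, 0.8]
finger_gap: -0.0003
```

```bash
python3 - <<'E'
from h import *
s=pose()[0];print(s['tcp_pos'],s['force']); grab('side','s16'); crop('s16',280,400,130,220,6.5,'c17'); grab('wrist','w16'); crop('w16',200,360,110,270,4.5,'c18')
E
```

```text
[ 0.46535719 -0.15052946  0.21139817] [-0.06173843 -0.12439052  0.80587551]
```

View pics/c17.png

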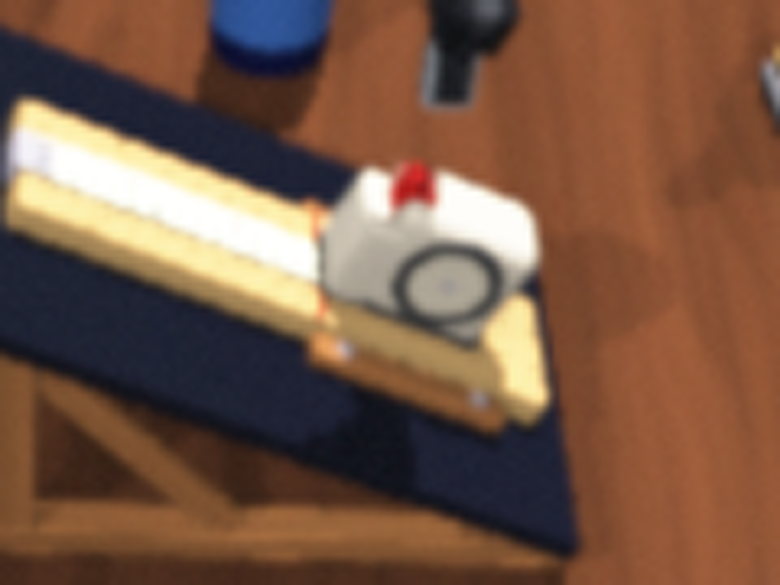

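View pics/c18.png

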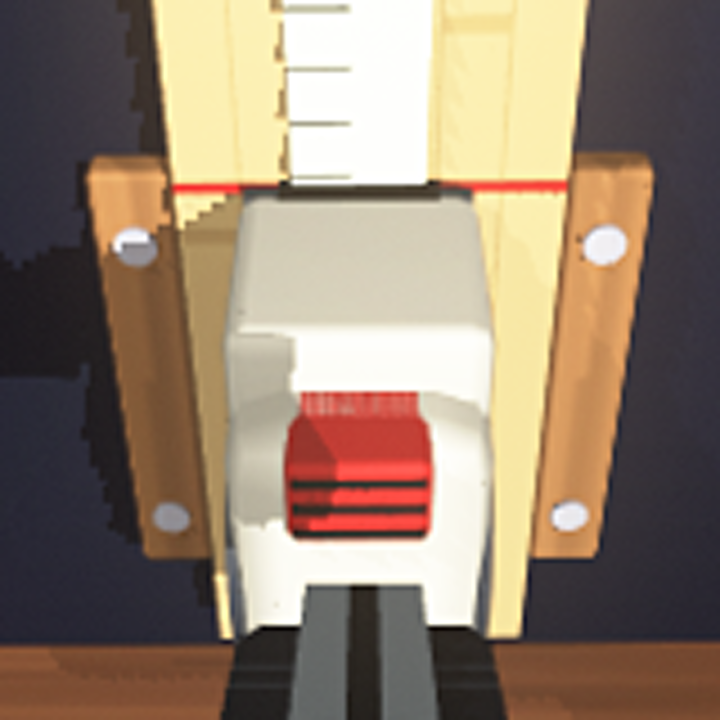

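Call:
{"name": "servo_tool", "arguments": {
  "increments": [
    [-0.6, 0, 0, 0],
    [-0.65, 0, 0, 0],
    [0, 0, 0, 0],
    [0, 0, 0, 0],
    [0, 0, 2, 0],
    [0, 0, 2.5, 0],
    [0, 0, 2.5, 0],
    [0, 0, 1.6, 0],
    [0, 0, 1.0, 0],
    [0, 0, 0, 0],
    [0, 0, 0, 0]
  ],
  "gripper": 0.5
}}

```text
clock: 21.05
tcp_pos: [0.4517, -0.1501, 0.1126]
tcp_rot: [3.141, -0.001, 0.011]
force: [-0.3, 0.3, 0.4]
finger_gap: 0.0638
```

Call:
{"name": "servo_tool", "arguments": {
  "increments": [
    [0, 0, 0, 0],
    [0, 0, 0, 0],
    [0, 0, 0, 0],
    [0, 0, 0, 0],
    [0, 0, 0, 0]
  ],
  "gripper": -1,
  "force": 50
}}

```text
clock: 21.55
tcp_pos: [0.4521, -0.1502, 0.1134]
tcp_rot: [3.141, -0.002, 0.011]
force: [-0.9, 2.1, 5.9]
finger_gap: 0.0414
```

```bash
python3 - <<'E'
from h import *
s=pose()[0];print(s['tcp_pos'],s['tcp_rot'],s['force'],s['finger_gap']); grab('wrist','w17')
E
```

```text
[ 0.4521172  -0.15021348  0.11336933] [ 3.14089313e+00 -1.86409689e-03  1.07716625e-02] [-0.85478685  2.09735483  5.85709635] 0.041369935673838905
```

View pics/w17.png

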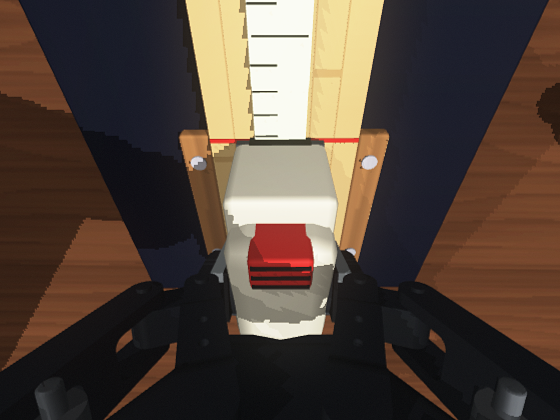

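Call:
{"name": "servo_tool", "arguments": {
  "increments": [
    [0, 0, -0.5, 0],
    [0.1, 0, -1, 0],
    [0, 0, -2, 0],
    [0, 0, -2.5, 0],
    [0, 0, -2.5, 0],
    [0, 0, -2.5, 0],
    [0, 0, -2.5, 0],
    [0, 0, -1.5, 0],
    [0, 0, 0, 0]
  ]
}}

```text
clock: 22.5
tcp_pos: [0.4534, -0.1505, 0.2647]
tcp_rot: [3.14, -0.004, 0.011]
force: [0.3, -0.3, -5.4]
finger_gap: 0.0414
```

```bash
python3 - <<'E'
from h import *
s=pose()[0];print(s['tcp_pos'],s['tcp_rot'],s['force'],s['finger_gap']); grab('wrist','w18');grab('side','s18')
E
```

```text
[ 0.45343933 -0.15046956  0.26471764] [ 3.13968987 -0.0039425   0.01079146] [ 0.32455802 -0.30589994 -5.39207131] 0.041370273247352686
```

View pics/w18.png

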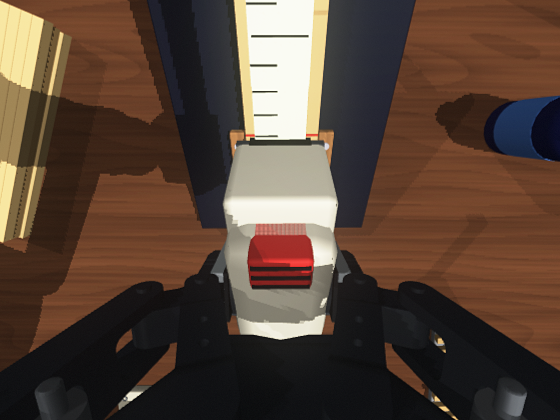

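View pics/s18.png

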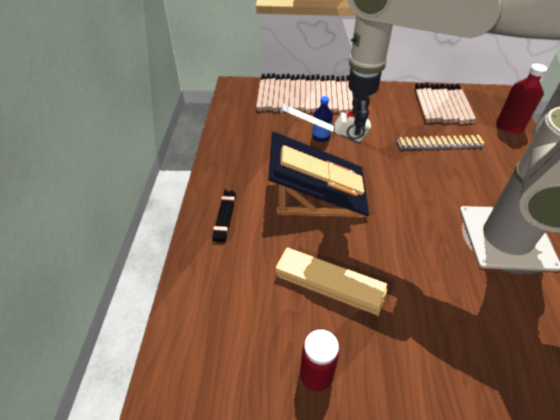

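```bash
python3 - <<'E'
from h import *
np.set_printoptions(precision=4,suppress=True)
n=np.array([0,0,1.])
a=ray('w1',251.1,141.4,n,.042);b=ray('w1',308.6,142,n,.042)
print(a,b,(a+b)/2,np.linalg.norm(a-b)); 
crop('w1',235,325,125,340,3.5,'c19')
im,W=load('w1'); print(W[300,277],W[320,277])
E
```

```text
[0.6504 0.1636 0.042 ] [0.6248 0.0977 0.042 ] [0.6376 0.1307 0.042 ] 0.07076730422185669
[0.4316 0.2128 0.041 ] [0.4011 0.2244 0.0417]
```

View pics/c19.png

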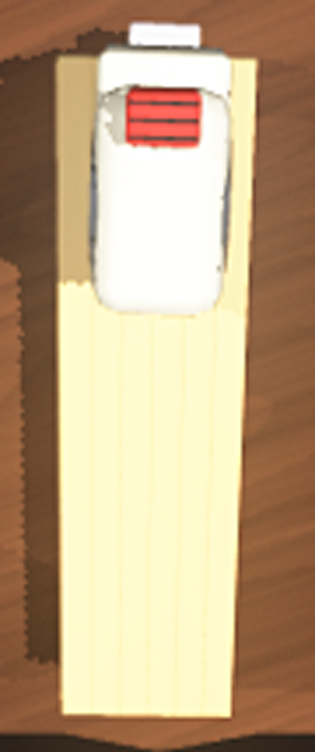

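```bash
python3 - <<'E'
from h import *
np.set_printoptions(precision=4,suppress=True)
n=np.array([0,0,1.])
a=ray('w1',251.1,141.6,n,.042);b=ray('w1',308.6,142,n,.042)
c=ray('w1',252.7,329.3,n,.042);d=ray('w1',301.3,329.9,n,.042)
m=(a+b)/2;k=(c+d)/2;print(m,k,np.linalg.norm(m-k),np.arctan2(*(m-k)[[1,0]]))
E
```

```text
[0.6375 0.1307 0.042 ] [0.386  0.2302 0.042 ] 0.27042430381970867 -0.3766386650836242
```

Call:
{"name": "servo_tool", "arguments": {
  "increments": [
    [0, -1.5, 0, 0],
    [-0.1, -3, 0, 0],
    [-0.1, -3.5, 0, 0],
    [-0.1, -3.5, 0, 0],
    [-0.1, -3.5, 0, 0],
    [-0.1, -3.5, 0, 0],
    [-0.1, -3.5, 0, 0],
    [-0.1, -3.5, 0, 0],
    [0, -3.5, 0, 0],
    [0, -3, 0, 0],
    [0, -2.4, 0, 0],
    [0, -1.5, 0, 0]
  ]
}}

```text
clock: 23.8
tcp_pos: [0.4399, 0.2109, 0.2602]
tcp_rot: [3.141, 0.003, 0.013]
force: [-0.0, -1.3, -4.4]
finger_gap: 0.0411
```

Call:
{"name": "servo_tool", "arguments": {
  "increments": [
    [0, 0, 1, 0.07],
    [0, 0, 2, 0.08],
    [0, 0, 2, 0.08],
    [0, 0, 2, 0.08],
    [0, 0, 2, 0.073],
    [0, 0, 2, 0],
    [0, 0, 1.2, 0],
    [0, 0, 0, 0],
    [0, 0, 0, 0]
  ]
}}

```text
clock: 24.7
tcp_pos: [0.4414, 0.2089, 0.1402]
tcp_rot: [3.141, 0.0, -0.372]
force: [1.0, 0.3, -4.9]
finger_gap: 0.0414
```

```bash
python3 - <<'E'
from h import *
s=pose()[0];print(s['tcp_pos'],s['tcp_rot'],s['force'],s['finger_gap']); grab('wrist','w19');grab('top','t19'); grab('side','s19'); crop('t19',180,280,190,310,6,'c20'); crop('s19',260,400,200,320,5.5,'c21')
E
```

```text
[0.4414108  0.20891435 0.1401636 ] [ 3.14131480e+00  2.80063760e-04 -3.72099507e-01] [ 0.97475938  0.33559181 -4.8630139 ] 0.04140601480717
```

View pics/w19.png

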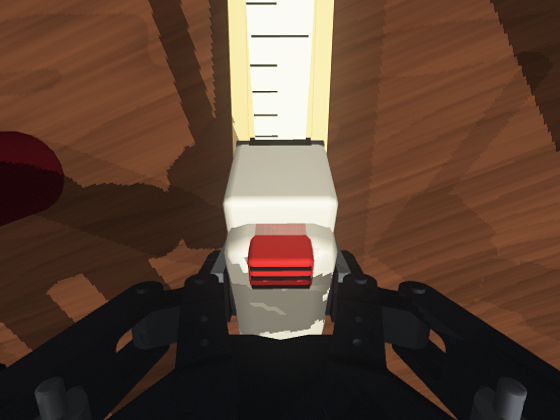

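View pics/c20.png

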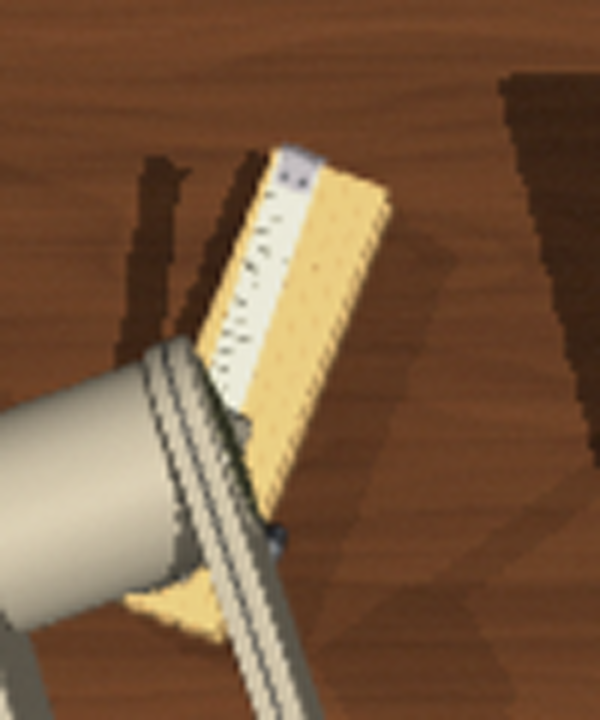

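View pics/c21.png

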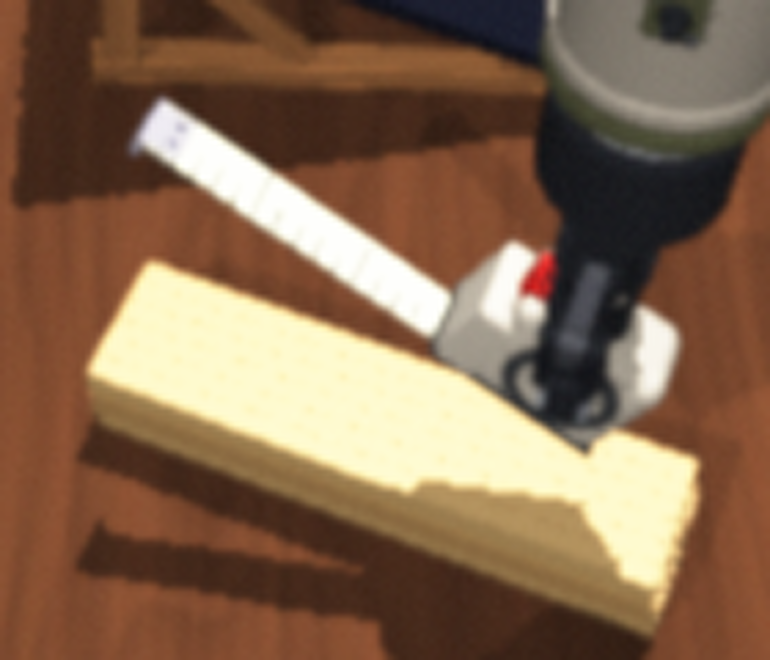

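Call:
{"name": "servo_tool", "arguments": {
  "increments": [
    [0, 0, 1, 0],
    [0, 0, 1.5, 0],
    [0, 0, 1, 0],
    [0, 0, 0.5, 0],
    [0, 0, 0.3, 0],
    [0, 0, 0.2, 0],
    [0, 0, 0, 0]
  ]
}}

```text
clock: 25.55
tcp_pos: [0.4416, 0.209, 0.0951]
tcp_rot: [-3.141, -0.0, -0.372]
force: [-0.3, 0.2, -5.5]
finger_gap: 0.0416
```

Call:
{"name": "servo_tool", "arguments": {
  "increments": [
    [0, 0, 0.1, 0],
    [0, 0, 0.1, 0],
    [0, 0, 0, 0]
  ],
  "force": 22
}}

```text
clock: 25.85
tcp_pos: [0.4415, 0.209, 0.0931]
tcp_rot: [-3.141, -0.0, -0.372]
force: [0.3, 0.8, -4.3]
finger_gap: 0.0415
```

Call:
{"name": "servo_tool", "arguments": {
  "increments": [
    [0, 0, 0.15, 0],
    [0.22, 0, 0.15, 0],
    [0.23, 0, 0.1, 0],
    [0.22, 0, 0.1, 0],
    [0.22, 0, 0.1, 0],
    [0, 0, 0, 0]
  ]
}}

```text
clock: 26.45
tcp_pos: [0.4508, 0.2058, 0.0887]
tcp_rot: [-3.141, -0.002, -0.372]
force: [-3.3, -2.6, 8.0]
finger_gap: 0.0414
```

```bash
python3 - <<'E'
from h import *
s=pose()[0];print(s['tcp_pos'],s['tcp_rot'],s['force'],s['finger_gap']); grab('wrist','w20');grab('side','s20'); crop('s20',260,400,200,320,5.5,'c22')
E
```

```text
[0.45084004 0.20575845 0.08866603] [-3.14071273e+00 -1.59788254e-03 -3.72201397e-01] [-3.29215258 -2.63505997  8.04770672] 0.04141262045374331
```

View pics/c22.png

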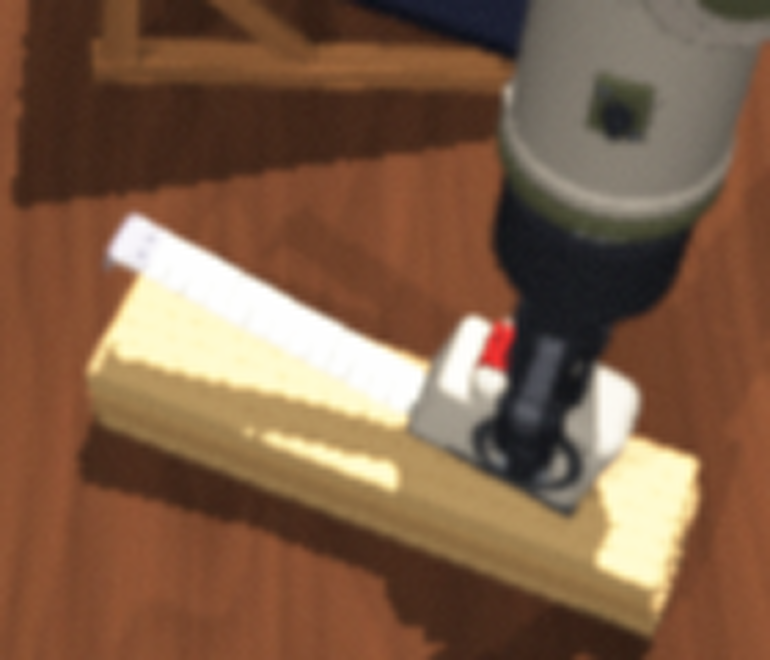

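View pics/w20.png

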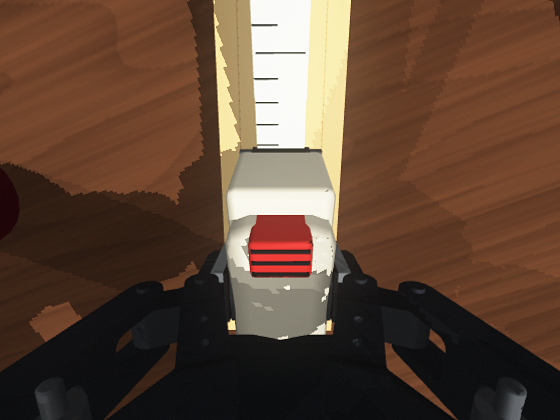

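Call:
{"name": "servo_tool", "arguments": {
  "increments": [
    [0.21, 0, 0.13, 0],
    [0.21, 0, 0.13, 0],
    [0.2, 0, 0.13, 0],
    [0, 0, 0, 0]
  ]
}}

```text
clock: 26.95
tcp_pos: [0.457, 0.2034, 0.085]
tcp_rot: [-3.141, -0.002, -0.372]
force: [-1.9, -4.2, 8.2]
finger_gap: 0.0419
```

```bash
python3 - <<'E'
from h import *
s=pose()[0];print(s['tcp_pos'],s['tcp_rot'],s['force'],s['finger_gap']); grab('side','s21'); crop('s21',260,400,200,320,5.5,'c23'); grab('top','t21');crop('t21',180,280,190,310,6,'c24')
E
```

```text
[0.45698715 0.20338765 0.08496914] [-3.14060138e+00 -2.38258514e-03 -3.72212721e-01] [-1.85180959 -4.23528348  8.20625847] 0.04185900795410791
```

View pics/c23.png

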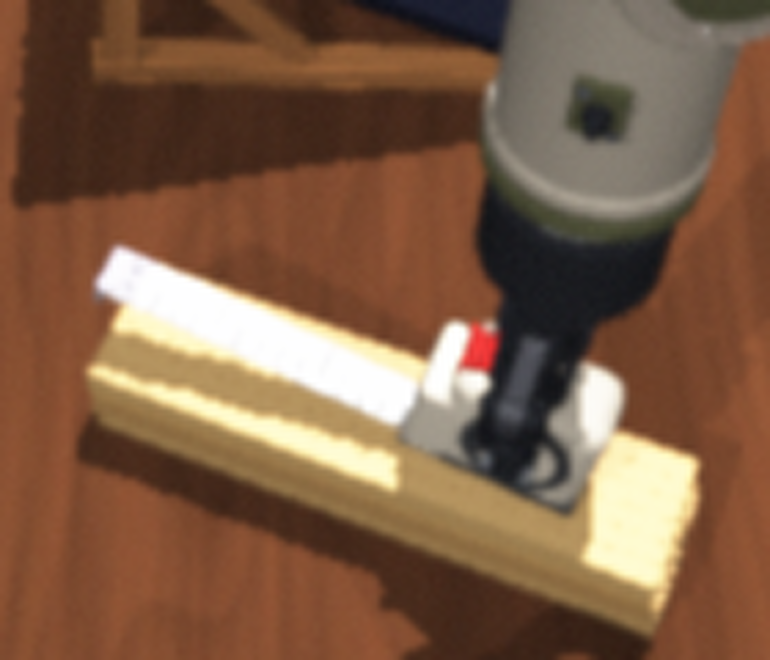

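View pics/c24.png

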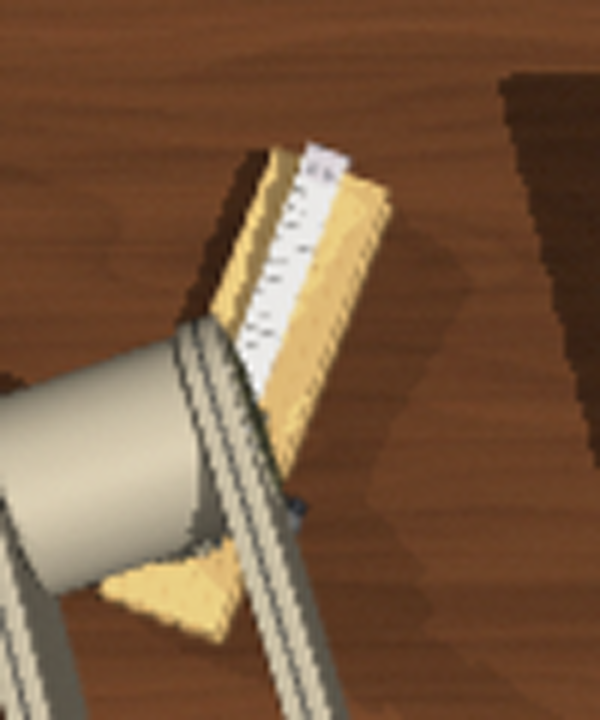

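Call:
{"name": "servo_tool", "arguments": {
  "increments": [
    [0.25, 0, 0.13, 0],
    [0.25, 0, 0.13, 0],
    [0.25, 0, 0.14, 0],
    [0.2, 0, 0.14, 0],
    [0, 0, 0, 0]
  ]
}}

```text
clock: 27.55
tcp_pos: [0.4638, 0.2007, 0.0799]
tcp_rot: [3.142, 0.002, -0.372]
force: [-17.5, 0.1, 21.9]
finger_gap: 0.0415
```

```bash
python3 - <<'E'
from h import *
s=pose()[0];print(s['tcp_pos'],s['tcp_rot'],s['force'],s['finger_gap']); grab('side','s22'); crop('s22',260,400,200,320,5.5,'c25'); grab('top','t22');crop('t22',210,260,200,250,12,'c26')
E
```

```text
[0.46376295 0.20065673 0.07993886] [ 3.14158736e+00  2.17590118e-03 -3.72023028e-01] [-17.52041603   0.05646279  21.93406571] 0.04154751738043669
```

View pics/c25.png

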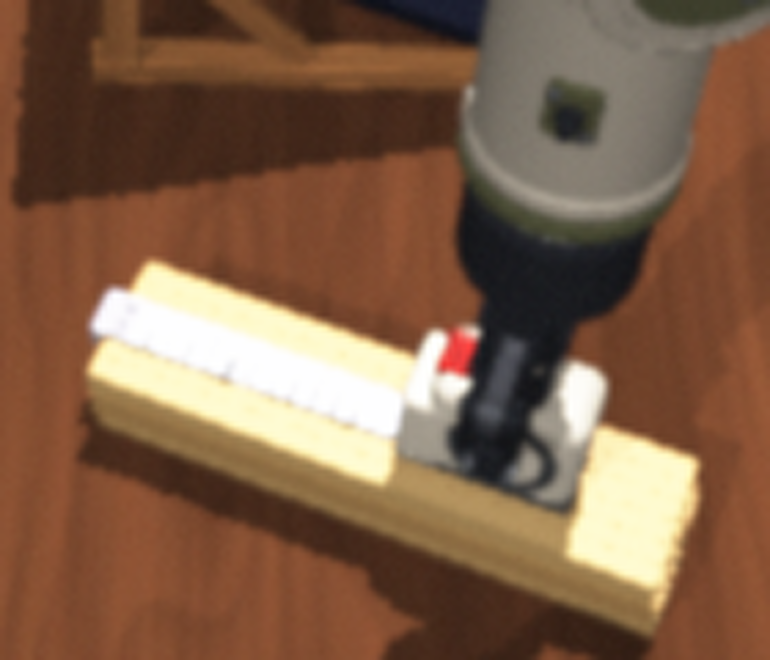

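View pics/c26.png

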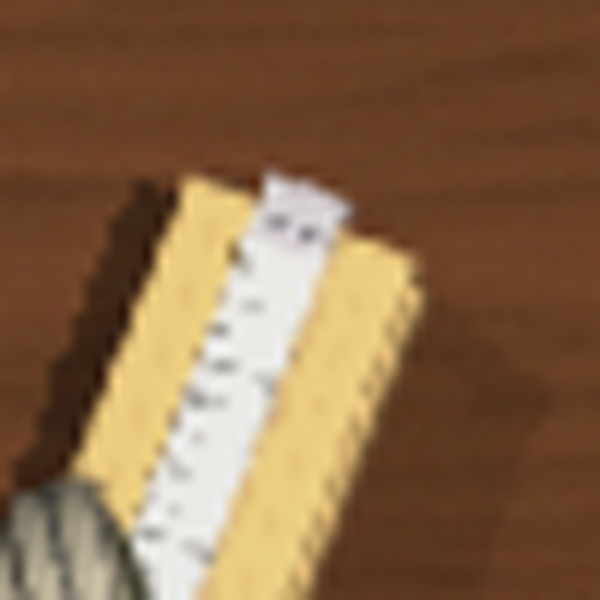

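Call:
{"name": "servo_tool", "arguments": {
  "increments": [
    [-0.1, 0, -0.15, 0],
    [-0.1, 0, -0.1, 0],
    [0, 0, 0, 0],
    [0, 0, 0, 0]
  ]
}}

```text
clock: 28.05
tcp_pos: [0.4625, 0.2007, 0.08]
tcp_rot: [3.142, 0.0, -0.372]
force: [-0.9, 0.4, -3.7]
finger_gap: 0.0416
```

```bash
python3 - <<'E'
from h import *
s=pose()[0];print(s['tcp_pos'],s['tcp_rot'],s['force'],s['finger_gap']); grab('side','s23'); crop('s23',270,340,240,300,11,'c27'); grab('top','t23');crop('t23',210,260,200,250,12,'c28')
E
```

```text
[0.46246648 0.20069175 0.07998863] [ 3.14151699e+00  1.30872453e-04 -3.72212260e-01] [-0.86202598  0.4109617  -3.71089802] 0.041550914775076345
```

View pics/c27.png

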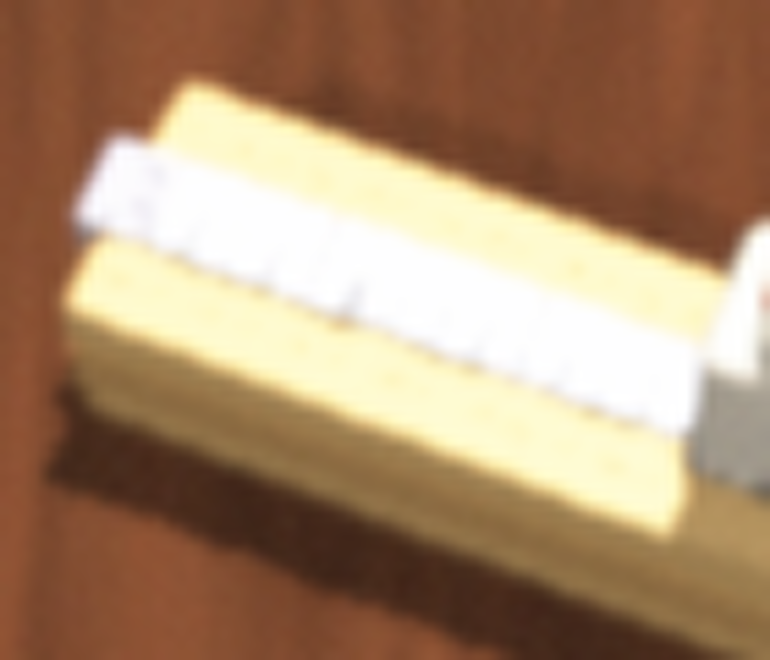

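View pics/c28.png

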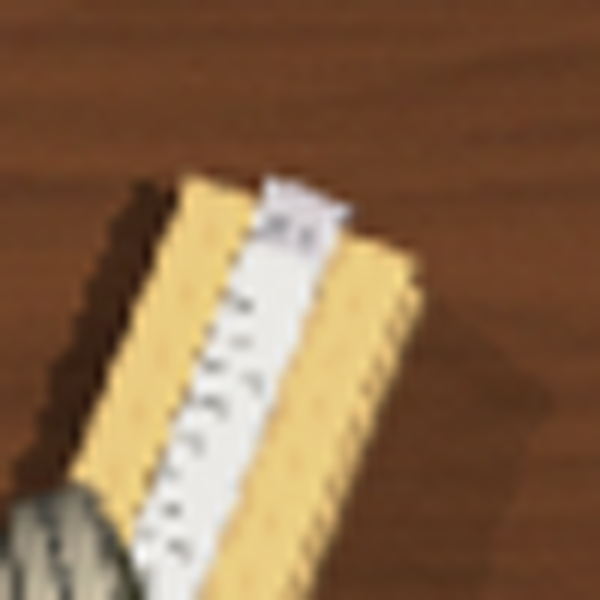

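Call:
{"name": "servo_tool", "arguments": {
  "increments": [
    [-0.1, 0, 0, 0],
    [0, 0, 0, 0]
  ]
}}

```text
clock: 28.35
tcp_pos: [0.4614, 0.201, 0.08]
tcp_rot: [3.141, 0.0, -0.372]
force: [0.2, -0.3, -4.2]
finger_gap: 0.0417
```

Call:
{"name": "servo_tool", "arguments": {
  "increments": [
    [-0.1, 0, 0, 0],
    [0, 0, 0, 0]
  ]
}}

```text
clock: 28.55
tcp_pos: [0.4604, 0.2015, 0.0801]
tcp_rot: [3.141, 0.0, -0.372]
force: [-0.3, -0.2, -5.1]
finger_gap: 0.0417
```

```bash
python3 - <<'E'
from h import *
s=pose()[0];print(s['tcp_pos'],s['force']); grab('top','t24');crop('t24',210,260,200,250,12,'c29')
E
```

```text
[0.46041498 0.20146293 0.080053  ] [-0.32257374 -0.15939229 -5.07127694]
```

View pics/c29.png

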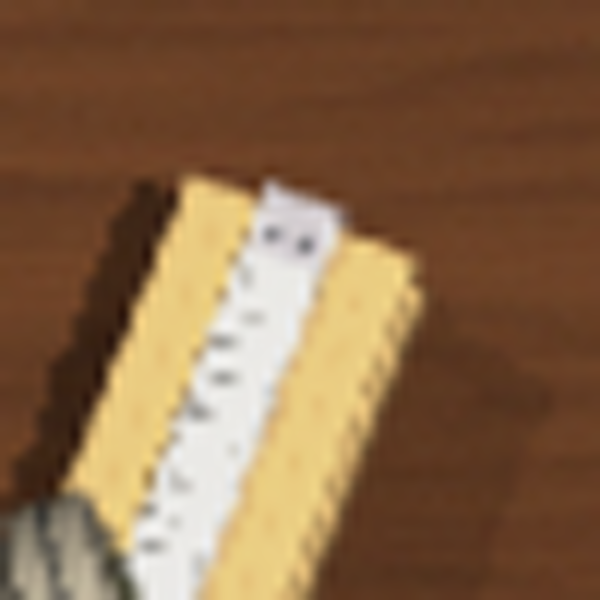

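Call:
{"name": "servo_tool", "arguments": {
  "increments": [
    [-0.1, 0, 0, 0],
    [0, 0, 0, 0]
  ]
}}

```text
clock: 28.8
tcp_pos: [0.4596, 0.2019, 0.0802]
tcp_rot: [3.142, 0.0, -0.372]
force: [0.2, -0.6, -5.7]
finger_gap: 0.0415
```

Call:
{"name": "servo_tool", "arguments": {
  "increments": [
    [-0.1, 0, 0, 0],
    [0, 0, 0, 0]
  ]
}}

```text
clock: 29.0
tcp_pos: [0.4587, 0.2022, 0.0802]
tcp_rot: [3.142, 0.0, -0.372]
force: [0.1, -0.2, -4.4]
finger_gap: 0.0413
```

```bash
python3 - <<'E'
from h import *
grab('top','t25');crop('t25',210,260,200,250,12,'c30'); grab('side','s25'); crop('s25',260,400,230,320,5.5,'c31')
E
```

```text
(no output)
```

View pics/c30.png

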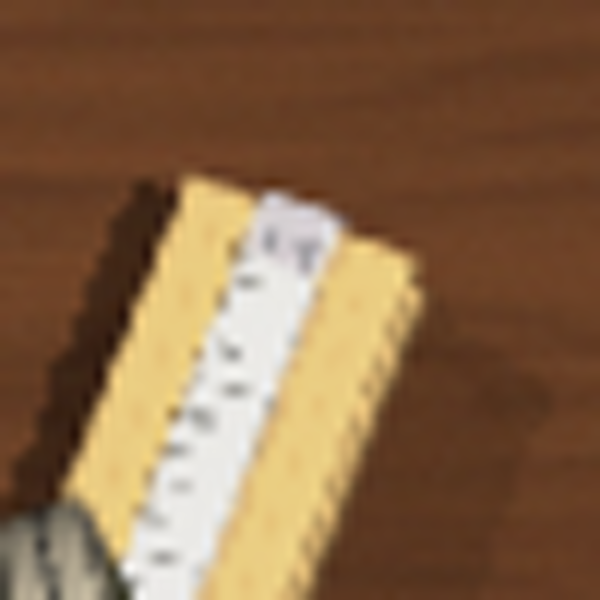

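View pics/c31.png

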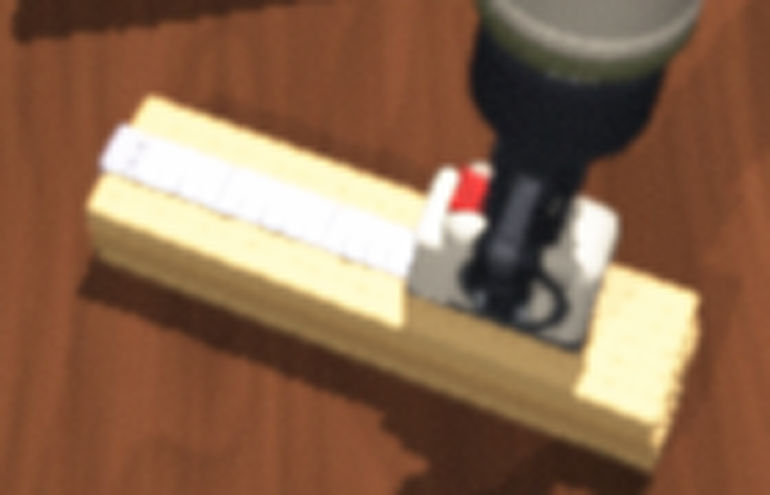

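Call:
{"name": "servo_tool", "arguments": {
  "increments": [
    [0.2, 0, 0, 0],
    [0.1, 0, 0.1, 0],
    [0, 0, 0.1, 0],
    [0, 0, 0.1, 0],
    [0, 0, 0, 0]
  ]
}}

```text
clock: 29.6
tcp_pos: [0.4614, 0.2013, 0.0799]
tcp_rot: [3.141, 0.001, -0.372]
force: [-17.0, -3.9, 24.9]
finger_gap: 0.0415
```

```bash
python3 - <<'E'
from h import *
np.set_printoptions(precision=4,suppress=True)
s=pose()[0];print(s['tcp_pos'],s['force']); grab('top','t26');crop('t26',210,260,200,250,12,'c32'); grab('side','s26'); crop('s26',265,345,240,300,10,'c33'); grab('wrist','w26')
im,W=load('s26')
for u,v in [(285,259),(290,261),(300,264),(310,267),(320,270),(330,273),(300,275)]: print(u,v,im[v,u],W[v,u])
im,W=load('w26')
for v in range(0,150,12): print(v,im[v,281],W[v,281],'pile',W[v,240])
E
```

```text
[0.4614 0.2013 0.0799] [-17.0307  -3.9402  24.8769]
285 259 [253 253 254] [0.6276 0.1397 0.0448]
290 261 [254 254 255] [0.6145 0.1461 0.046 ]
300 264 [254 254 254] [0.5887 0.155  0.0471]
310 267 [254 254 255] [0.5632 0.1629 0.0469]
320 270 [254 254 255] [0.5379 0.17   0.0458]
330 273 [254 254 255] [0.5129 0.1772 0.0449]
300 275 [254 249 204] [0.5881 0.1849 0.0419]
0 [250 251 251] [0.5765 0.1557 0.044 ] pile [0.5841 0.1738 0.0426]
12 [250 251 251] [0.5714 0.1576 0.0452] pile [0.5794 0.1758 0.0426]
24 [250 251 251] [0.567  0.1594 0.0443] pile [0.575  0.1779 0.0416]
36 [250 251 251] [0.5618 0.1614 0.0454] pile [0.5701 0.18   0.0417]
48 [250 251 251] [0.5569 0.1633 0.0453] pile [0.565  0.1821 0.0422]
60 [251 251 251] [0.5519 0.1653 0.0456] pile [0.56   0.1843 0.0421]
72 [251 251 251] [0.5468 0.1672 0.0454] pile [0.5549 0.1865 0.0418]
84 [255 255 255] [0.5415 0.1693 0.0462] pile [0.5498 0.1889 0.0412]
96 [251 251 251] [0.5363 0.1713 0.0447] pile [0.5443 0.1911 0.0419]
108 [250 251 251] [0.5309 0.1734 0.0439] pile [0.5389 0.1935 0.0413]
120 [251 251 251] [0.5253 0.1756 0.0462] pile [0.5332 0.1957 0.0432]
132 [250 251 251] [0.5196 0.1778 0.044 ] pile [0.5276 0.1983 0.042 ]
144 [250 251 251] [0.5139 0.18   0.0456] pile [0.5218 0.2007 0.0428]
```

View pics/c33.png

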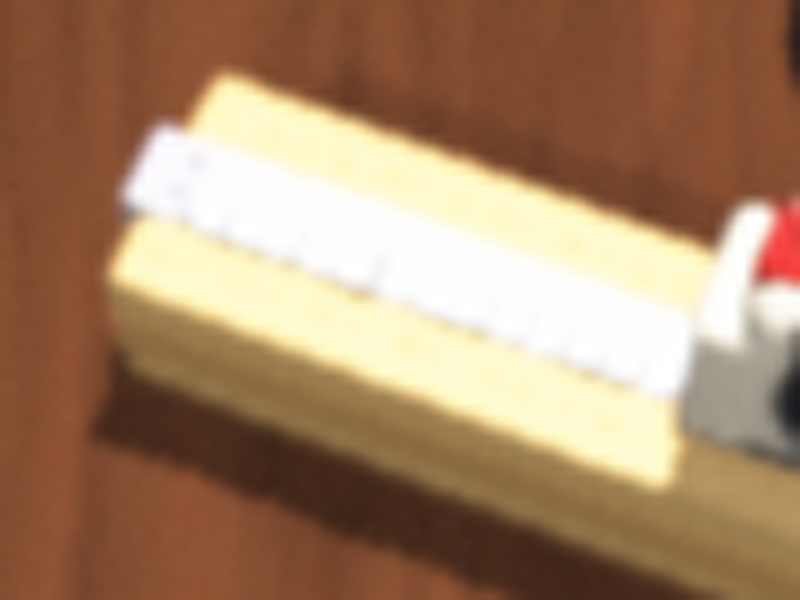

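View pics/w26.png

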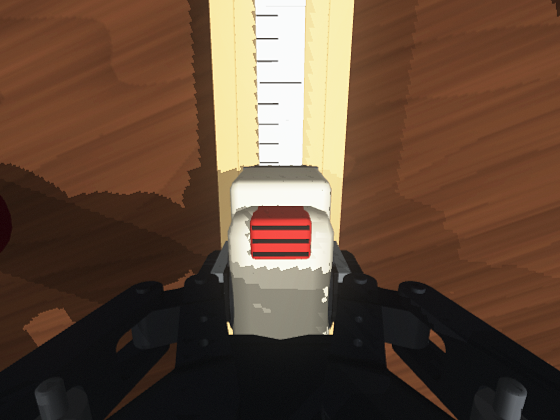

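Call:
{"name": "servo_tool", "arguments": {
  "increments": [
    [0, 0, -0.15, 0],
    [-0.1, 0, 0, 0],
    [-0.1, 0, 0, 0],
    [0, 0, 0, 0]
  ]
}}

```text
clock: 30.15
tcp_pos: [0.4617, 0.2015, 0.0801]
tcp_rot: [-3.14, -0.004, -0.372]
force: [3.4, -4.8, 4.7]
finger_gap: 0.0416
```

Call:
{"name": "servo_tool", "arguments": {
  "increments": [
    [-0.1, 0, 0, 0],
    [0, 0, 0, 0]
  ]
}}

```text
clock: 30.35
tcp_pos: [0.461, 0.2021, 0.0801]
tcp_rot: [-3.14, -0.004, -0.372]
force: [4.6, -3.3, 3.3]
finger_gap: 0.042
```

```bash
python3 - <<'E'
from h import *
s=pose()[0];print(s['tcp_pos'],s['force']); grab('top','t27');crop('t27',210,260,200,250,12,'c34')
E
```

```text
[0.4609674  0.20209994 0.08011697] [ 4.61497473 -3.33127811  3.26581042]
```

View pics/c34.png

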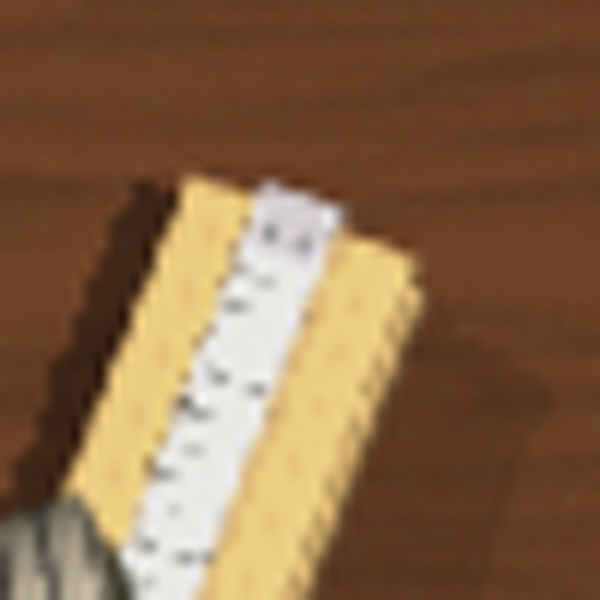

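Call:
{"name": "servo_tool", "arguments": {
  "increments": [
    [-0.1, 0, 0, 0],
    [0, 0, 0, 0]
  ]
}}

```text
clock: 30.6
tcp_pos: [0.4601, 0.2026, 0.0801]
tcp_rot: [-3.139, -0.004, -0.372]
force: [4.8, -3.0, 3.4]
finger_gap: 0.0416
```

Call:
{"name": "servo_tool", "arguments": {
  "increments": [
    [-0.08, 0, 0, 0],
    [0, 0, 0, 0]
  ]
}}

```text
clock: 30.8
tcp_pos: [0.4593, 0.203, 0.0801]
tcp_rot: [-3.139, -0.004, -0.372]
force: [5.0, -1.6, 3.0]
finger_gap: 0.0415
```

Call:
{"name": "servo_tool", "arguments": {
  "increments": [
    [-0.1, 0, 0, 0],
    [0, 0, 0, 0]
  ]
}}

```text
clock: 31.0
tcp_pos: [0.4586, 0.2033, 0.0801]
tcp_rot: [-3.139, -0.004, -0.372]
force: [6.1, -2.8, 2.5]
finger_gap: 0.0413
```

Call:
{"name": "servo_tool", "arguments": {
  "increments": [
    [-0.1, 0, 0, 0],
    [0, 0, 0, 0]
  ]
}}

```text
clock: 31.2
tcp_pos: [0.4582, 0.2035, 0.0801]
tcp_rot: [-3.139, -0.006, -0.373]
force: [8.6, -1.6, 0.7]
finger_gap: 0.0412
```

```bash
python3 - <<'E'
from h import *
s=pose()[0];print(s['tcp_pos'],s['force']); grab('top','t28');crop('t28',210,260,200,250,12,'c35');grab('side','s28'); crop('s28',265,345,240,300,10,'c36')
E
```

```text
[0.4581523  0.20347882 0.08013047] [ 8.58181165 -1.57857681  0.69134926]
```

View pics/c35.png

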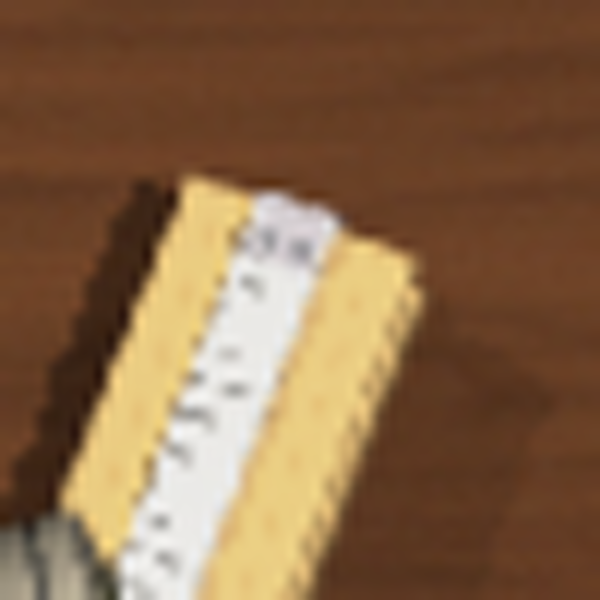

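View pics/c36.png

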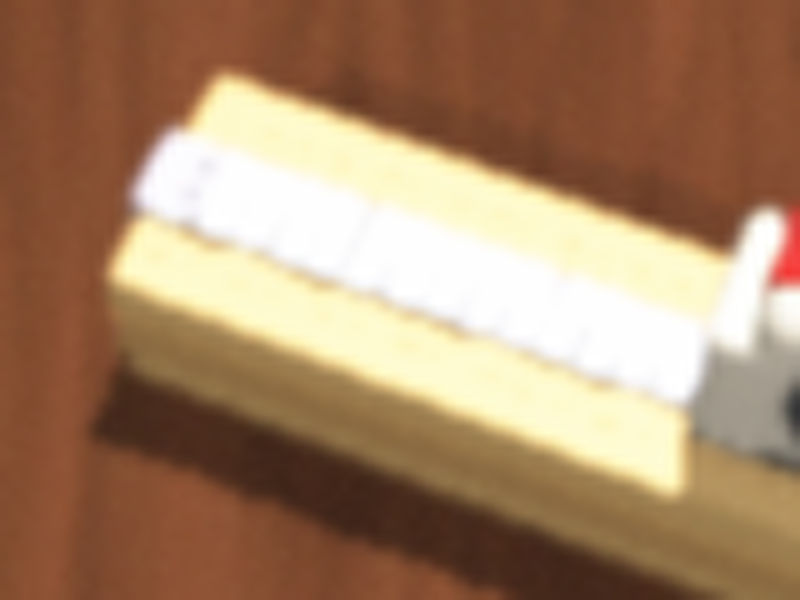

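Call:
{"name": "servo_tool", "arguments": {
  "increments": [
    [0.12, 0, 0, 0],
    [0, 0, 0, 0]
  ]
}}

```text
clock: 31.5
tcp_pos: [0.4582, 0.2035, 0.0801]
tcp_rot: [-3.139, -0.003, -0.372]
force: [1.7, -0.5, 6.7]
finger_gap: 0.0415
```

Call:
{"name": "servo_tool", "arguments": {
  "increments": [
    [0, 0, 0, 0],
    [0, 0, 0, 0],
    [0, 0, 0, 0],
    [0, 0, 0, 0],
    [0, 0, 0, 0]
  ],
  "gripper": 0.6
}}

```text
clock: 32.0
tcp_pos: [0.4562, 0.2031, 0.0785]
tcp_rot: [3.141, 0.0, -0.372]
force: [-0.8, -0.6, -0.6]
finger_gap: 0.0685
```

Call:
{"name": "servo_tool", "arguments": {
  "increments": [
    [0, 0, -0.5, 0],
    [0, 0, -1.5, 0],
    [0, 0, -2.5, 0],
    [0, 0, -3, 0],
    [0, 0, -3, 0],
    [0, 0, -3, 0],
    [0, 0, -2, 0],
    [0, 0, -1, 0],
    [0, 0, 0, 0]
  ]
}}

```text
clock: 32.9
tcp_pos: [0.4572, 0.2034, 0.2454]
tcp_rot: [-3.14, -0.002, -0.372]
force: [-0.5, -1.2, -0.7]
finger_gap: 0.0686
```

```bash
python3 - <<'E'
from h import *
s=pose()[0];print(s['clock'],s['tcp_pos'],s['force']); grab('wrist','w29'); grab('side','s29'); crop('s29',260,400,230,320,5.5,'c37'); grab('top','t29'); crop('t29',180,280,190,310,6,'c38')
E
```

```text
32.9 [0.45716609 0.2034065  0.24539513] [-0.50214714 -1.16907341 -0.66660196]
```

View pics/w29.png

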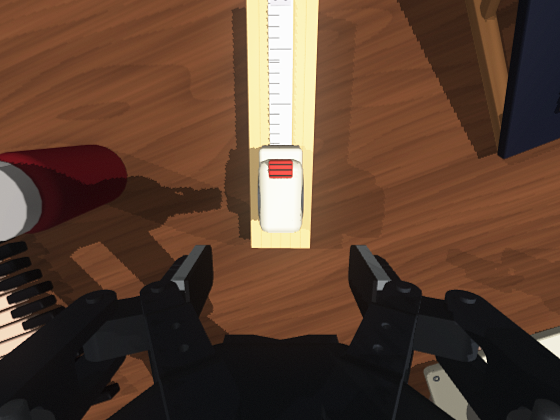

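View pics/c37.png

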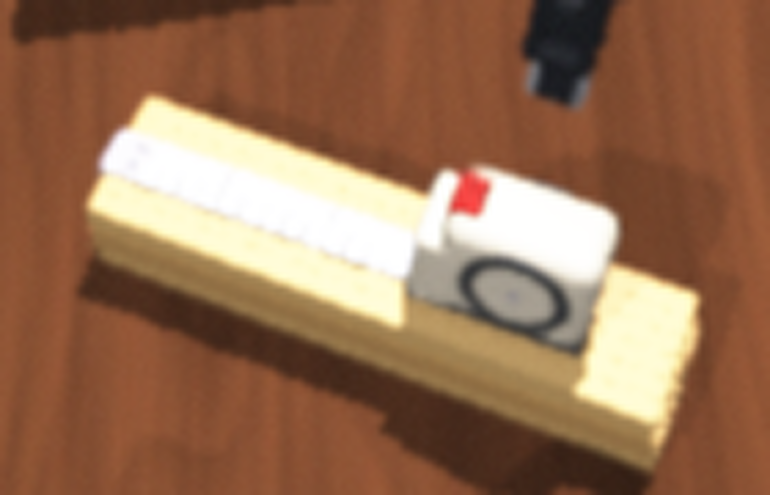

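View pics/c38.png

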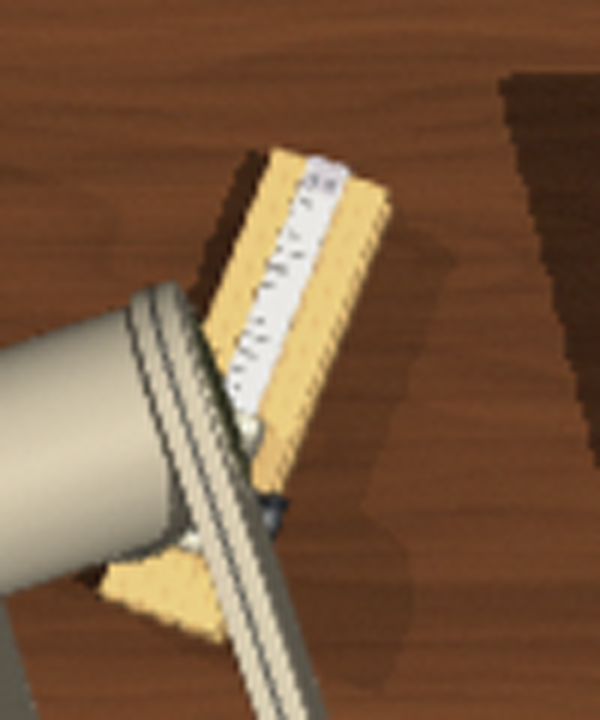

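Call:
{"name": "servo_tool", "arguments": {
  "increments": [
    [1.5, 0, 0, 0],
    [3, 0, 0, 0],
    [3, 0, 0, 0],
    [3, 0, 0, 0],
    [2.5, 0, 0, 0],
    [0, 0, 0, 0],
    [0, 0, 0, 0],
    [0, 0, 0, 0]
  ]
}}

```text
clock: 33.85
tcp_pos: [0.5768, 0.156, 0.2428]
tcp_rot: [3.141, 0.001, -0.372]
force: [0.5, 0.2, 0.4]
finger_gap: 0.0681
```

```bash
python3 - <<'E'
from h import *
np.set_printoptions(precision=4,suppress=True)
s=pose()[0];print(s['clock'],s['tcp_pos'],s['force']); im,d=grab('wrist','w30'); crop('w30',230,330,110,230,6,'c39')
for t in ('t0','t30'):
    pass
grab('top','t30'); grab('side','s30')
a=cv2.imread('pics/top0.png');b=cv2.imread('pics/t30.png')
for r_ in [(240,160,320,180),(385,230,425,265),(125,225,170,265)]:
    u0,v0,u1,v1=r_; print(np.abs(a[v0:v1,u0:u1].astype(int)-b[v0:v1,u0:u1]).mean())
E
```

```text
33.85 [0.5768 0.156  0.2428] [0.4811 0.1787 0.367 ]
2.7360416666666665
2.7861904761904763
32.187222222222225
```

View pics/c39.png

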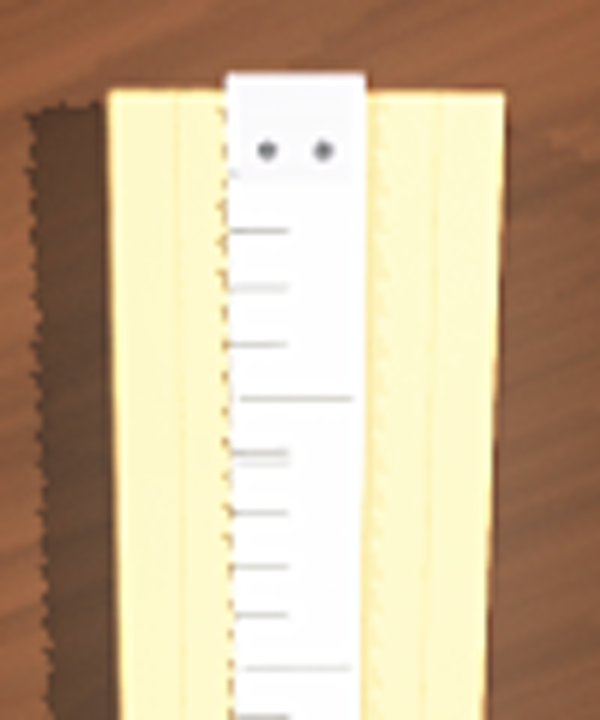

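View pics/w30.png

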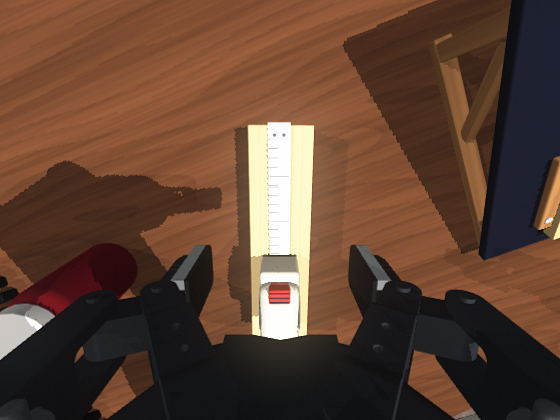

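```bash
python3 - <<'E'
from h import *
a=cv2.imread('pics/side0.png');b=cv2.imread('pics/s30.png')
for u0,v0,u1,v1 in [(290,325,350,395),(305,90,340,145),(205,185,245,245)]: print(np.abs(a[v0:v1,u0:u1].astype(int)-b[v0:v1,u0:u1]).mean())
hand_in()
E
```

```text
23.980079365079366
78.50857142857143
1.333888888888889
the job is handed in; nothing more can be done
```

View pics/s30.png

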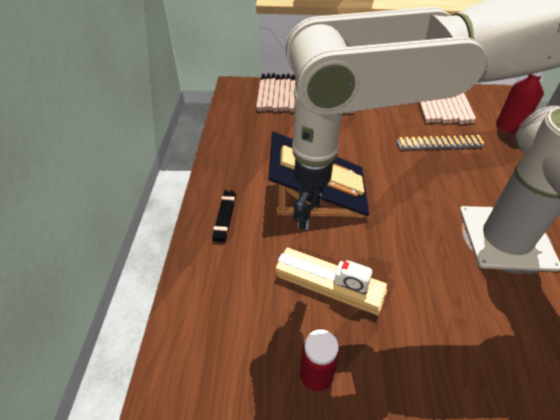

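The job is handed in, at about 34 s of the 72 s allowed; I got no verdict back.

**What I did:**
- **Hooking:** I hooked the tape over the upper end of the blank. The tool could not tilt the case fully to the slope, so I let the case go there, it settled flat with the hook on the end, and I regripped it.
- **Drawing and locking:** I drew the case down until its mouth stood at the red line, within about 1 mm in the close view. I let go and pressed the lock to the bottom with about 19 N, a little above the suggested 10–15 N. In the pictures the tab stayed down and the mouth stayed at the line.
- **Back on the pile:** I carried the locked tape over, rolled it flat on the pile and drew the hook back until the pull rose to about 9 N, then let go and backed off.

**Last checks:**
- **Hook:** its plate shows about 3 mm past the pile's end, which is its own thickness, so its inner face is at the end. It is about 2 mm off the middle.
- **Case:** it looks flat and in line with the pile, with the blade lying along the top. The lock is still down and roughly 150 mm of blade is out.
- **Bystanders:** the fan sticks match the first pictures. The image differences came out high on two:
  - **Red jar:** by eye it stands upright where it was in the side picture; I put the difference down to the arm and its shadow.
  - **Blue bottle:** the arm hides it in the last side view, but the top view matches the start.

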